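# Tip the guest soaps into the hinged soap box

## Robot

A 6-joint arm with a two-finger parallel gripper is mounted at the origin on the work surface. World frame = base frame: x ahead of the robot, y to its left, z up, the work surface at z = 0. Lengths are in m, angles in degrees, forces in N, time in s.
With the tool pointing down it reaches from about 0.35 to 0.875 m from the base axis. Payload 4.2 kg.
Tool frame: the origin (TCP) lies on the centre line of the jaws, within the pads' length; the fingertips stand 17 mm ahead of it and the grasp point (between the pads) lies 2 mm behind it; z points along the fingers, y is the direction in which the jaws open and shut (so a half turn about z gives the same grasp; the last joint's range is limited). The gripper opens to 87 mm and grips with 3 to 60 N. Pads are 19 mm wide; open, the fingers measure 117 mm over their backs; the gripper's body (75 mm by 190 mm) begins 51 mm behind the grasp point.
Start: joints at [83.629, 22.042, 0.453, 0, -68.411, -14.817], TCP at [0.226, 0.583, 0.24] pointing down, gripper open.
Joint ranges: [-179.83, 179.83], [-69.29, 118.12], [-61.27, 80.66], [-181.25, 117.63], [-171.15, -9.14], [-177.46, 177.46]. Speed limits (degrees/s): [159.86, 159.86, 180, 180, 180, 180].

## Interface

Orientations are given as a 3x3 rotation matrix whose columns are the frame's x, y, z axes.
In Python, from station import * gives the robot as it stands.
- The arm moves only by the tool play_rows, never from a script. Its argument "targets" is a list that holds one entry, the list of rows, each a list of 5 numbers: the closure, from 0 (fully open) to 1 (shut), then the shift along the world's x, y, z in m, then the turn about the world's z in rad. In form: [[[gripper, x, y, z, twist], ...]]. A call has 1 to 5 rows; each row is the pose to reach, as a shift and turn from the pose commanded when the call began; what a row does not reach only later rows make up. A row lasts 1/12 s, in which the tool goes at most 41.7 mm and 7.16 degrees, less where a joint would pass 70% of its speed; a pose out of reach is approached as far as the arm can. A call with a gripper value outside its range is refused whole. The fingers move at their own pace and stop on an object; the grip force is fixed at half the most. Time passes only in rows, so rows that repeat a pose let the fingers close. It gives the time, the measured TCP pose, the force and the opening at its end, in the units of the state.
- sense(): the state, without advancing time (a new reading comes with each control period).
- capture(name): name is "side" or "top" or "wrist"; returns the picture (384x512x3 uint8, blue, green, red); there is no depth.
- get_calibration(name): a dict with "camera_matrix" (3x3 intrinsics, pixels), "D" ([k1, k2, p1, p2, k3] as OpenCV has them; the pictures are not rectified), "T" (4x4, takes a point from camera to world coordinates). Camera axes: x right, y up, looking along -z (the intrinsics and any distortion apply to the point x, -y, -z); pixel columns grow to the right and rows downward; lengths in m; the calibration is good to about 2 mm. A picture is of the moment at which its call begins: read the wrist's pose just before it. get_calibration takes no time and is no camera call; for the wrist camera it gives the pose at the moment of the call.
- finish_job(): hands the job in, once; it reports no verdict.
The state is a dict: "time_s": time; "joints": joint angles; "joint_velocities": joint speeds; "effort": joint torques, N m; "tcp_pos": TCP position; "ee_rot": TCP orientation; "wrist_force": force on the tool from outside, world axes, zero at the start; "moment": the same for the moment, N m; "gripper_width": opening from 0.0 (shut) to 1.0 (fully open).
Only numpy, scipy, OpenCV 4.12 (cv2) and the standard library are available. Lean on these libraries where they do the work, as an engineer would, in place of code of your own. Each camera call takes 0.05 s, during which the arm holds its last target. There are 200 camera calls.

## Task

Lever the tight lid of the metal soap box open with the blade of the spatula in the notch at the front, swing the lid right back so that it stays standing open, and lay the spatula down on the shelf. Then take the scoop tray by its handle and tip it low over the box so that all three soaps slide off into the box, without touching the soaps or dropping them from a height. Set the empty tray down flat on the shelf, leave the lid open, and leave the other things where they stand.

Things in the scene. Friction and masses are not known exactly. Their poses are not given: they have to be found in the camera images.
- box: Hinged soap box of bare sheet metal, fixed to the white shelf (it does not move): outside 130 mm (its x) by 170 mm (its y) by 75 mm high without the lid, walls 3 mm, floor 4 mm thick. Origin: centre of its underside, on the shelf. Its x axis points from the front (with the notch) to the back (hinge), z up. The top of the shelf is 16 mm above the work surface.
- box_notch (a point): Centre of the prising notch in the middle of the box's front wall: a cut-out 50 mm wide (box y) and 7 mm high through the 3 mm wall, directly under the lid; its sill is 68 mm, the lid's underside 75.5 mm above the shelf. A finger is too thick for it, the spatula's blade enters. The space behind it is empty. Axes as the box.
- lid (a joint): Angle of the box's lid: 0 shut, grows as it opens upward and back, stop at 1.95 rad (leaning back beyond upright). The hinge is stiff (0.35 N m of friction, about 3 N at the front edge) and the lid stays where it is left.
- lid_hinge (a point): Middle of the lid's hinge line, along the top of the box's back wall (parallel to the box's y, 75.5 mm above the shelf). The lid is a flat metal plate 4 mm thick that reaches 131 mm from the hinge to its front edge and is 172 mm wide, flush with the walls, no handle.
- spatula_grip (a point): Centre of the spatula's black square handle (95 mm long, 13 by 13 mm), half-way up, 6.5 mm above the shelf as it lies; the balance point lies about 30 mm from it towards the blade. x points along the spatula to the blade, z up as it lies. 70 g, loose.
- spatula_tip (a point): Middle of the end of the spatula's steel blade, 122.5 mm along x from spatula_grip. The blade is 75 mm long, 18 mm wide, 2.5 mm thick and lies in the handle's middle plane (6.5 mm above the shelf as it lies).
- tray: Loose steel scoop tray, about 160 g: pan 136 mm (x) by 86 mm (y), floor 3 mm thick, a back wall 22 mm high, side walls 20 mm (12 mm over the front 46 mm), open in front (+x) where things slide off; a flat handle at the back (-x). Origin: centre of the pan's underside; x points from handle to lip, z up.
- tray_handle (a point): Grasp point in the middle of the tray's handle, 104 mm behind (-x) and 37 mm above the tray's origin. The handle is 70 mm long, 20 mm wide (tray y) and 12 mm thick with free sides, and rises 0.38 rad towards its end (-x), which is 133 mm behind the origin.
- tray_lip (a point): Middle of the tray's open front edge, on top of the floor: 68 mm ahead of (+x) and 3 mm above the tray's origin.
- soap0_mid (a point): Centre of a cream pillow-shaped guest soap (well rounded edges), 36 (x) by 58 (y) by 22 mm (z), about 45 g; one of three lying loose in a row on the tray (at the back, next to the handle). They begin to slide on the steel at a slope of 25 to 37 degrees.
- soap1_mid (a point): Centre of a cream pillow-shaped guest soap (well rounded edges), 36 (x) by 58 (y) by 22 mm (z), about 45 g; one of three lying loose in a row on the tray (in the middle). They begin to slide on the steel at a slope of 25 to 37 degrees.
- soap2_mid (a point): Centre of a cream pillow-shaped guest soap (well rounded edges), 36 (x) by 58 (y) by 22 mm (z), about 45 g; one of three lying loose in a row on the tray (next to the open lip). They begin to slide on the steel at a slope of 25 to 37 degrees.
- bottle: Bystander: amber plastic bottle with twist cap, 54 mm across, 98 mm high, loose. Origin: centre of its underside.
- organiser: Bystander: white pill organiser with clear flip lids, 50 by 190 by 26 mm, loose. Origin: centre of its underside.
- jar: Bystander: glass jar with chrome lid and knob, 88 mm across, 121 mm high, loose. Origin: centre of its underside.
- clipper: Bystander: steel nail clipper lying on the shelf, 84 by 15 by 14 mm, loose. Origin: centre of its underside.
Mind the look-alikes: they are no part of the job. What is meant by the part that bears spatula_grip is not brown, and is the smaller of those in its own colour.

How it is judged:
By the outcome, as a careful person would: the job done as asked, in the order asked, and still so for the second after the job is handed in, with the robot touching nothing.
It also fails if it takes over 67 s, if anything falls off the work surface, if the arm or the gripper's body presses on something with over 40 N, if the wrist force passes 120 N, or if a joint passes its speed limit or range.

## Working session

There is one attempt and no reset: what is moved stays moved. The work goes in short steps, Python scripts to look and compute and a tool call to move; the robot and the scene stay as the last step left them, time stands still between calls to the robot, and variables do not carry over. Pictures are saved under pics/ and viewed, on a budget of 10 in all, crops included, one or two more only if the job needs it, and the job is handed in when it is done.

Besides the shell and the picture viewer there is one more tool, called after "Emit:" as name([rows], argument=value, ...), one row to a line, values as JSON. play_rows: Moves the arm, as the interface text tells. Its arguments: {"type":"object","properties":{"targets":{"type":"array","items":{"type":"array","items":{"type":"array","items":{"type":"number"}}}}},"required":["targets"]}

```bash
mkdir -p pics; ls
cat > h.py <<'E'
from station import *
import numpy as np, cv2
def ray(cal,px):
    K,D,T=np.array(cal["camera_matrix"]),np.array(cal["D"]),np.array(cal["T"])
    u=cv2.undistortPoints(np.array(px,float).reshape(-1,1,2),K,D).reshape(-1,2)
    d=np.c_[u[:,0],-u[:,1],-np.ones(len(u))]@T[:3,:3].T
    return T[:3,3],d
def plane(cal,px,z):
    o,d=ray(cal,px); return o+d*((z-o[2])/d[:,2])[:,None]
def proj(cal,P):
    K,D,T=np.array(cal["camera_matrix"]),np.array(cal["D"]),np.array(cal["T"])
    c=(np.atleast_2d(P)-T[:3,3])@T[:3,:3]; c=c*[1,-1,-1]
    return cv2.projectPoints(c,np.zeros(3),np.zeros(3),K,D)[0].reshape(-1,2)
def tri(cals,pxs):
    A=np.zeros((3,3));b=np.zeros(3)
    for c,p in zip(cals,pxs):
        o,d=ray(c,[p]);d=d[0]/np.linalg.norm(d[0]);M=np.eye(3)-np.outer(d,d);A+=M;b+=M@o
    return np.linalg.solve(A,b)
E
python3 - <<'E'
from h import *
s=sense();print({k:np.round(v,3).tolist() for k,v in s.items()})
for n in("side","top","wrist"):
    c=get_calibration(n);print(n,np.round(c["T"],3).tolist(),np.round(c["camera_matrix"],1).tolist(),c["D"])
    cv2.imwrite(f"pics/{n}0.png",capture(n))
a,b=cv2.imread("pics/top0.png"),cv2.imread("pics/side0.png")
cv2.imwrite("pics/top0b.png",cv2.resize(a,(800,600),interpolation=cv2.INTER_CUBIC));cv2.imwrite("pics/side0b.png",cv2.resize(b,(800,600),interpolation=cv2.INTER_CUBIC))
E
```

```text
pics
{'time_s': 0.0, 'joints': [83.627, 22.09, 0.38, -0.029, -68.411, -14.817], 'joint_velocities': [-0.059, -0.002, 0.045, 0.044, -0.066, 0.022], 'effort': [0.001, -39.067, 18.741, 4.22, 0.011, -0.0], 'tcp_pos': [0.226, 0.582, 0.238], 'ee_rot': [[0.932, -0.362, -0.001], [-0.362, -0.932, -0.002], [0.0, 0.002, -1.0]], 'wrist_force': [0.524, -0.161, -0.652], 'moment': [-0.011, 0.045, -0.015], 'gripper_width': 1.003}
side [[0.999, 0.018, -0.034, 0.438], [-0.039, 0.606, -0.795, -0.771], [0.006, 0.795, 0.606, 0.701], [0.0, 0.0, 0.0, 1.0]] [[366.6, 0.0, 255.8], [0.0, 366.6, 185.9], [0.0, 0.0, 1.0]] [-0.108136  0.        0.        0.        0.      ]
top [[0.012, 0.985, -0.169, 0.258], [-1.0, 0.016, 0.021, 0.016], [0.023, 0.169, 0.985, 1.355], [0.0, 0.0, 0.0, 1.0]] [[413.0, 0.0, 254.5], [0.0, 413.0, 192.6], [0.0, 0.0, 1.0]] [-0.08530269  0.          0.          0.          0.        ]
wrist [[-0.362, 0.891, 0.273, 0.302], [-0.932, -0.347, -0.105, 0.553], [0.001, -0.293, 0.956, 0.384], [0.0, 0.0, 0.0, 1.0]] [[305.0, 0.0, 255.8], [0.0, 305.0, 196.3], [0.0, 0.0, 1.0]] [-0.00616255  0.          0.          0.          0.        ]
```

View pics/top0b.png

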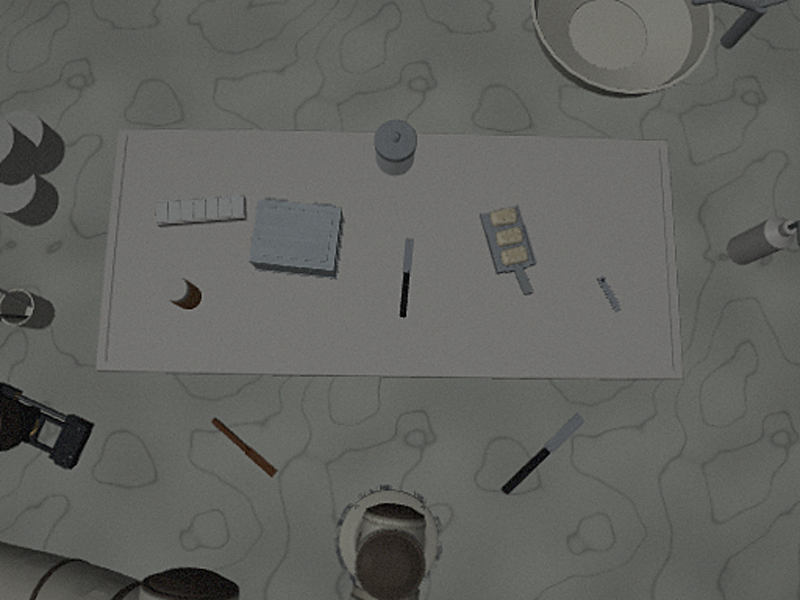

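View pics/side0b.png

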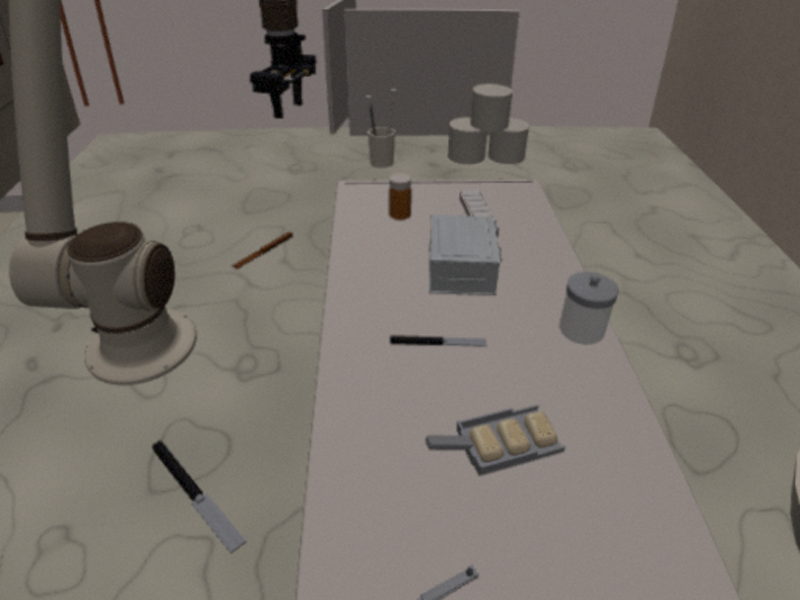

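Top view: spatula candidates are black/steel on the shelf (406,278), a larger black/steel one on the table (542,453) and a brown one (245,447). The one meant is not brown and the smaller black one, so it is the one at (406,278). The box is at (297,237), the tray at (510,245) with its handle towards the robot. I'll check this in one enlarged composite and measure by masks.

Run:
```python
from h import *
t,s=cv2.imread("pics/top0.png"),cv2.imread("pics/side0.png")
ct,cs=get_calibration("top"),get_calibration("side")
r=lambda im,x0,y0,w,h,W,H:cv2.convertScaleAbs(cv2.resize(im[y0:y0+h,x0:x0+w],(W,H),interpolation=cv2.INTER_CUBIC),alpha=1.5)
# top crop: box+spatula+tray ; side crop: box & spatula
A=r(t,150,120,200,90,800,360); B=r(s,240,130,160,48,400,240) if 0 else r(s,240,130,100,60,400,240); C=r(s,240,195,130,78,400,240)
cv2.imwrite("pics/crop1.png",np.vstack([A,np.hstack([B,C])]))
hsv=cv2.cvtColor(t,cv2.COLOR_BGR2HSV)
roi=np.zeros(t.shape[:2],np.uint8);roi[90:235,75:425]=1
def comps(m,lab,cal,z,minA=15):
    n,L,st,ce=cv2.connectedComponentsWithStats((m&roi).astype(np.uint8))
    for i in range(1,n):
        if st[i,4]>=minA:
            q=cv2.minAreaRect(np.argwhere(L==i)[:,::-1].astype(np.float32)); bp=plane(cal,cv2.boxPoints(q),z)
            print(lab,st[i].tolist(),ce[i].round(1),plane(cal,[ce[i]],z)[0].round(4),"box",bp[:,:2].round(3).tolist())
v=hsv[...,2]
print("hsv shelf,box,black,blade,soap",[hsv[y,x].tolist() for y,x in((200,200),(150,190),(192,258),(162,261),(151,327))])
comps((v<35),"dark",ct,0.0225)
comps((hsv[...,1]>50)&(v>70),"cream",ct,0.03)
comps(((hsv[...,0]>90)&(hsv[...,0]<125)&(hsv[...,1]>18)).astype(np.uint8),"steel",ct,0.0225)
```

```text
hsv shelf,box,black,blade,soap [[15, 9, 113], [97, 21, 107], [84, 75, 17], [110, 17, 91], [23, 46, 112]]
dark [256, 175, 6, 28, 104] [258.5 188.8] [ 0.4995 -0.025   0.0225] box [[0.456, -0.015], [0.547, -0.022], [0.546, -0.035], [0.455, -0.027]]
cream [318, 135, 10, 5, 25] [322.8 137.2] [ 0.6777 -0.2389  0.03  ] box [[0.681, -0.221], [0.689, -0.253], [0.676, -0.255], [0.669, -0.224]]
cream [322, 148, 10, 5, 25] [325.9 150.4] [ 0.6322 -0.2484  0.03  ] box [[0.626, -0.235], [0.64, -0.235], [0.641, -0.266], [0.627, -0.265]]
cream [325, 161, 9, 4, 17] [328.9 162.8] [ 0.5897 -0.2577  0.03  ] box [[0.592, -0.244], [0.596, -0.271], [0.588, -0.272], [0.584, -0.245]]
steel [240, 90, 25, 14, 149] [250.7  95.2] [0.8252 0.0054 0.0225] box [[0.796, 0.041], [0.843, 0.042], [0.845, -0.04], [0.798, -0.04]]
steel [160, 127, 60, 46, 1286] [188.5 149.8] [0.6276 0.2097 0.0225] box [[0.563, 0.303], [0.709, 0.297], [0.692, 0.106], [0.546, 0.117]]
steel [308, 137, 26, 38, 198] [317.9 154.4] [ 0.6198 -0.2224  0.0225] box [[0.68, -0.19], [0.682, -0.275], [0.554, -0.272], [0.552, -0.188]]
steel [328, 147, 12, 16, 38] [335.5 155.1] [ 0.6187 -0.2821  0.0225] box [[0.612, -0.257], [0.651, -0.276], [0.633, -0.313], [0.594, -0.293]]
steel [258, 153, 7, 23, 87] [260.9 163.1] [ 0.586  -0.0317  0.0225] box [[0.547, -0.021], [0.622, -0.026], [0.621, -0.042], [0.546, -0.037]]
steel [333, 164, 10, 11, 30] [337.2 168.4] [ 0.5731 -0.2866  0.0225] box [[0.568, -0.264], [0.593, -0.297], [0.578, -0.307], [0.553, -0.275]]
steel [164, 170, 13, 4, 20] [168.8 171.8] [0.5514 0.2716 0.0225] box [[0.551, 0.289], [0.56, 0.288], [0.553, 0.247], [0.545, 0.248]]
steel [383, 177, 13, 22, 67] [389.  187.2] [ 0.5122 -0.4607  0.0225] box [[0.542, -0.439], [0.548, -0.451], [0.478, -0.484], [0.472, -0.471]]
```

View pics/crop1.png

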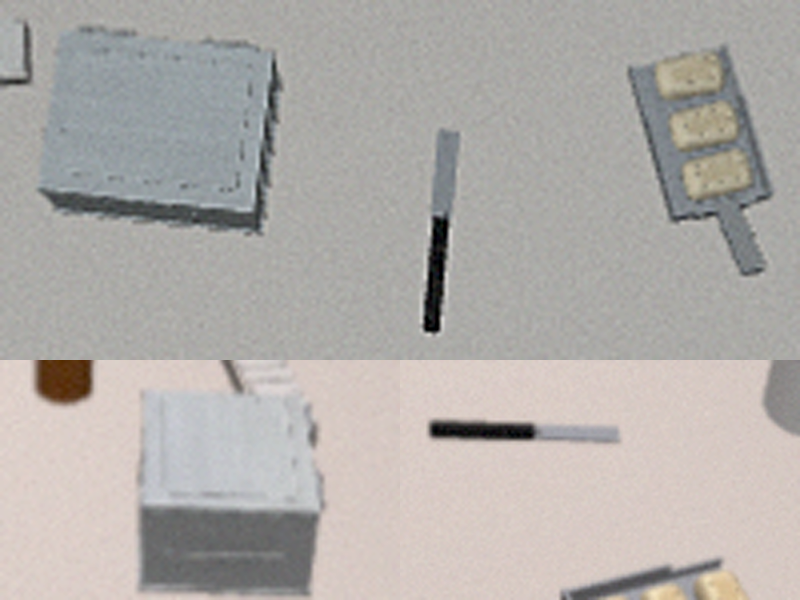

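The crop confirms the small black-handled spatula, handle ahead of the robot and blade pointing away (+x). The soaps are in a row on the tray, with its handle towards the robot. Next: the box corners, while moving above the spatula.

Run:
```python
from h import *
ct,cs=get_calibration("top"),get_calibration("side")
q=np.array([[45,190],[256,211],[275,50],[62,32]])/4+[150,120]-.4
print("lid corners FL FR BR BL",plane(ct,q,.0955).round(4).tolist())
# tray: outer corners (lip L, lip R, back R, back L), handle end
q=np.array([[630,68],[726,47],[772,195],[675,220],[750,270],[722,200]])/4+[150,120]-.4
print("tray z.036",plane(ct,q,.036).round(4).tolist()); print("handle end z.06",plane(ct,q[4:5],.06).round(4))
sq=np.array([[140,505],[318,510],[300,400],[142,392]]);sq=np.c_[240+sq[:,0]/4,130+(sq[:,1]-360)/4]-.4
print("side lid: NearL NearR FarR FarL",plane(cs,sq,.0955).round(4).tolist())
```

```text
lid corners FL FR BR BL [[0.5501, 0.2834, 0.0955], [0.536, 0.1179, 0.0955], [0.667, 0.1069, 0.0955], [0.6793, 0.2769, 0.0955]]
tray z.036 [[0.6768, -0.1848, 0.036], [0.6971, -0.2662, 0.036], [0.5703, -0.3017, 0.036], [0.5477, -0.2206, 0.036], [0.507, -0.2819, 0.036], [0.5653, -0.2599, 0.036]]
handle end z.06 [[ 0.5024 -0.2765  0.06  ]]
side lid: NearL NearR FarR FarL [[0.5313, 0.1182, 0.0955], [0.6618, 0.1081, 0.0955], [0.6754, 0.2681, 0.0955], [0.5462, 0.2841, 0.0955]]
```

Emit:
play_rows([
  [[0,0.274,-0.608,0,-2.85],[0,0.274,-0.608,0,-2.85],[0,0.274,-0.608,0,-2.85],[0,0.274,-0.608,0,-2.85],[0,0.274,-0.608,0,-2.85]],
])

```text
time_s: 0.57
tcp_pos: [0.3117, 0.3908, 0.2393]
ee_rot: [[0.54, -0.842, -0.0], [-0.842, -0.54, -0.001], [0.0, 0.001, -1.0]]
wrist_force: [0.5, -0.8, -0.3]
gripper_width: 1.001
```

Emit:
play_rows([
  [[0,0.219,-0.418,0,-2.22],[0,0.219,-0.418,0,-2.22],[0,0.219,-0.418,0,-2.22],[0,0.219,-0.418,0,-2.22],[0,0.219,-0.418,0,-2.22]],
])

```text
time_s: 0.98
tcp_pos: [0.4084, 0.2063, 0.2397]
ee_rot: [[-0.055, -0.999, 0.0], [-0.999, 0.055, 0.0], [-0.0, -0.0, -1.0]]
wrist_force: [0.9, 0.4, -0.6]
gripper_width: 0.999
```

Emit:
play_rows([
  [[0,0.126,-0.223,0,-1.595],[0,0.126,-0.223,0,-1.595],[0,0.126,-0.223,0,-1.595],[0,0.126,-0.223,0,-1.595],[0,0.126,-0.223,0,-1.595]],
])

```text
time_s: 1.4
tcp_pos: [0.5111, 0.0248, 0.2396]
ee_rot: [[-0.629, -0.777, 0.0], [-0.777, 0.629, 0.0], [-0.0, 0.0, -1.0]]
wrist_force: [0.4, 0.4, 1.1]
gripper_width: 1.004
```

Emit:
play_rows([
  [[0,0,0,-0.06,-0.97],[0,0,0,-0.06,-0.97],[0,0,0,-0.06,-0.97],[0,0,0,-0.06,-0.97],[0,0,0,-0.06,-0.97]],
])

```text
time_s: 1.82
tcp_pos: [0.5103, 0.0264, 0.1787]
ee_rot: [[-0.965, -0.262, -0.002], [-0.262, 0.965, -0.001], [0.002, -0.0, -1.0]]
wrist_force: [-0.5, -0.5, 0.1]
gripper_width: 1.001
```

Emit:
play_rows([
  [[0,0.021,-0.053,-0.03,-0.345],[0,0.021,-0.053,-0.03,-0.345],[0,0.021,-0.053,-0.03,-0.345],[0,0.021,-0.053,-0.03,-0.345],[0,0.021,-0.053,-0.03,-0.345]],
])

```text
time_s: 2.23
tcp_pos: [0.5316, -0.0263, 0.1493]
ee_rot: [[-0.997, 0.071, -0.0], [0.071, 0.997, -0.0], [0.0, -0.0, -1.0]]
wrist_force: [0.1, 0.5, 0.1]
gripper_width: 1.001
```

Run:
```python
from h import *
c=get_calibration("wrist");im=capture("wrist");s=sense();cv2.imwrite("pics/w1.png",im)
print(s["tcp_pos"].round(4) if hasattr(s["tcp_pos"],'round') else s["tcp_pos"],np.round(c["T"],3).tolist())
v=cv2.cvtColor(im,cv2.COLOR_BGR2HSV)[...,2]
n,L,st,ce=cv2.connectedComponentsWithStats((v<40).astype(np.uint8))
for i in range(1,n):
    if st[i,4]>150:
        q=cv2.minAreaRect(np.argwhere(L==i)[:,::-1].astype(np.float32));print(st[i].tolist(),plane(c,cv2.boxPoints(q),.0225)[:,:2].round(4).tolist())
```

```text
[ 0.5317 -0.026   0.1497] [[0.072, -0.953, -0.294, 0.452], [0.997, 0.068, 0.021, -0.021], [-0.0, -0.295, 0.956, 0.295], [0.0, 0.0, 0.0, 1.0]]
[0, 231, 512, 153, 32567] [[0.5527, -0.2778], [0.5882, 0.2178], [0.7827, 0.2521], [0.7402, -0.3396]]
[327, 231, 185, 100, 9922] [[0.6852, 0.0344], [0.5742, 0.0424], [0.6033, 0.2265], [0.7202, 0.2395]]
```

View pics/w1.png

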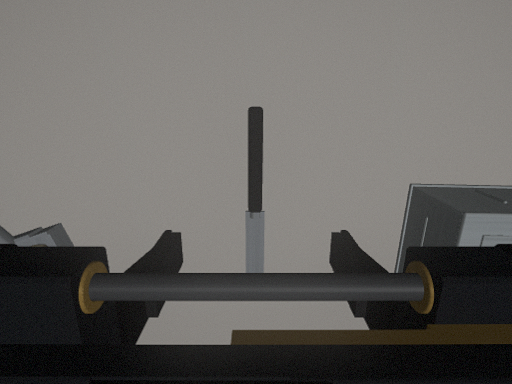

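Run:
```python
from h import *
c=get_calibration("wrist")
print(plane(c,[[255.5,107],[255.3,211]],.029).round(4), plane(c,[[255.4,212]],.0225).round(4))
R=proj(c,[[.5407-.0014*0,.201,.0875],[.536,.118,.0955],[.536,.118,.016]]);print(R)
```

```text
[[ 0.4555 -0.0214  0.029 ]
 [ 0.5478 -0.0282  0.029 ]] [[ 0.5511 -0.0283  0.0225]]
[[569.46781309 208.13685621]
 [462.54169713 213.63636398]
 [408.30581917 184.30393744]]
```

Emit:
play_rows([
  [[0,0.0,0.0,-0.1,0],[0,0.0,0.0,-0.1,0],[0,0.0,0.0,-0.1,0],[0,0.0,0.0,-0.1,0],[0,0.0,0.0,-0.1,0]],
])

```text
time_s: 2.7
tcp_pos: [0.5318, -0.0257, 0.0496]
ee_rot: [[-0.998, 0.071, -0.001], [0.071, 0.998, -0.001], [0.001, -0.001, -1.0]]
wrist_force: [0.1, -0.2, 1.1]
gripper_width: 1.0
```

Emit:
play_rows([
  [[0,0,-0.0015,-0.0145,0],[0,0,-0.0015,-0.0145,0],[1,0,-0.0015,-0.0145,0],[1,0,-0.0015,-0.0145,0],[1,0,-0.0015,-0.0145,0]],
])

```text
time_s: 3.12
tcp_pos: [0.5326, -0.0273, 0.0366]
ee_rot: [[-0.997, 0.073, 0.003], [0.073, 0.997, 0.001], [-0.003, 0.001, -1.0]]
wrist_force: [-0.4, 0.3, -0.5]
gripper_width: 0.857
```

Emit:
play_rows([
  [[1,0,0,0,0],[1,0,0,0,0],[1,0,0,0,0],[1,0,0,0,0],[1,0,0,0,0]],
])

```text
time_s: 3.53
tcp_pos: [0.5316, -0.0276, 0.0351]
ee_rot: [[-0.997, 0.073, -0.0], [0.073, 0.997, -0.0], [0.0, -0.0, -1.0]]
wrist_force: [0.3, -0.3, -0.6]
gripper_width: 0.48
```

Emit:
play_rows([
  [[1,0,0,0,0],[1,0,0,0,0],[1,0,0,0.03,0],[1,0,0,0.065,0],[1,0,0,0.065,0]],
])

```text
time_s: 3.95
tcp_pos: [0.5359, -0.0271, 0.106]
ee_rot: [[-0.997, 0.071, 0.012], [0.071, 0.997, 0.001], [-0.012, 0.002, -1.0]]
wrist_force: [2.4, 0.1, -0.7]
gripper_width: 0.097
```

The fingers close slowly (about 1.1 s for the full stroke), so I lifted before they had closed. I'll reopen and redo the grasp.

Emit:
play_rows([
  [[0.4,0,0,0,0],[0.4,0,0,0,0],[0.4,0,0,0,0],[0.4,0,0,0,0],[0.4,0,0,0,0]],
])

```text
time_s: 4.37
tcp_pos: [0.531, -0.0278, 0.099]
ee_rot: [[-0.997, 0.073, -0.002], [0.073, 0.997, -0.001], [0.002, -0.001, -1.0]]
wrist_force: [-0.2, -0.5, -0.2]
gripper_width: 0.39
```

Run:
```python
from h import *
c=get_calibration("top");im=capture("top");s=sense();print(s["tcp_pos"],s["gripper_width"]);cv2.imwrite("pics/t2.png",im)
c=get_calibration("wrist");im=capture("wrist");cv2.imwrite("pics/w2.png",im)
```

```text
[ 0.53114855 -0.02771712  0.0991398 ] 0.43257016341510995
```

View pics/w2.png

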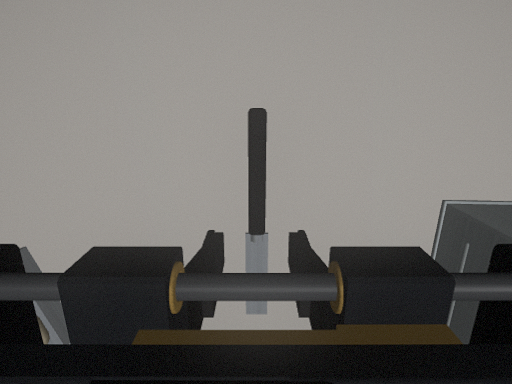

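The spatula still lies undisturbed on the shelf, centred between the jaws (column 257, rows 108–313).

Emit:
play_rows([
  [[0.4,0,0,-0.064,0],[0.4,0,0,-0.064,0],[0.4,0,0,-0.064,0],[1,0,0,-0.064,0],[1,0,0,-0.064,0]],
])

```text
time_s: 4.88
tcp_pos: [0.5315, -0.0276, 0.0357]
ee_rot: [[-0.997, 0.073, -0.001], [0.073, 0.997, -0.0], [0.001, -0.0, -1.0]]
wrist_force: [0.2, 0.3, 1.0]
gripper_width: 0.518
```

Emit:
play_rows([
  [[1,0,0,0,0],[1,0,0,0,0],[1,0,0,0,0],[1,0,0,0,0],[1,0,0,0,0]],
])

```text
time_s: 5.3
tcp_pos: [0.5317, -0.0276, 0.0362]
ee_rot: [[-0.997, 0.073, 0.0], [0.073, 0.997, 0.0], [-0.0, 0.0, -1.0]]
wrist_force: [-0.4, 0.2, 1.3]
gripper_width: 0.155
```

Emit:
play_rows([
  [[1,0,0,0,0],[1,0,0,0,0],[1,0,0,0,0],[1,0,0,0,0],[1,0,0,0,0]],
])

```text
time_s: 5.72
tcp_pos: [0.5317, -0.0276, 0.0362]
ee_rot: [[-0.997, 0.073, 0.0], [0.073, 0.997, -0.0], [-0.0, -0.0, -1.0]]
wrist_force: [0.3, 0.0, 1.6]
gripper_width: 0.143
```

Emit:
play_rows([
  [[1,0,0,0.04,0],[1,-0.02,0.03,0.065,0],[1,-0.04,0.07,0.065,0],[1,-0.06,0.11,0.065,0],[1,-0.075,0.145,0.065,-0.01]],
])

```text
time_s: 6.13
tcp_pos: [0.4572, 0.1143, 0.1015]
ee_rot: [[-0.996, 0.085, 0.001], [0.085, 0.996, 0.001], [-0.001, 0.001, -1.0]]
wrist_force: [0.8, 1.7, -1.0]
gripper_width: 0.148
```

Emit:
play_rows([
  [[1,-0.012,0.038,0,0],[1,-0.024,0.072,0,0],[1,-0.027,0.093,0,0],[1,-0.027,0.093,0,0],[1,-0.027,0.093,0,0]],
])

```text
time_s: 6.55
tcp_pos: [0.4309, 0.2074, 0.1009]
ee_rot: [[-0.997, 0.081, -0.0], [0.081, 0.997, -0.0], [0.0, -0.0, -1.0]]
wrist_force: [-0.6, 0.3, -0.1]
gripper_width: 0.142
```

Run:
```python
from h import *
s=sense();print(s["tcp_pos"].round(4),s["gripper_width"],s["time_s"])
W=capture("wrist");S=capture("side");T=capture("top")
for n,i in(("w3",W),("s3",S),("t3",T)):cv2.imwrite(f"pics/{n}.png",i)
z=lambda im,x,y,w,h:cv2.convertScaleAbs(cv2.resize(im[y:y+h,x:x+w],(400,300),interpolation=cv2.INTER_CUBIC),alpha=1.6)
cv2.imwrite("pics/c3.png",np.vstack([np.hstack([z(W,0,0,512,384),z(W,176,180,160,120)]),np.hstack([z(S,215,100,140,105),z(T,140,110,140,105)])]))
```

```text
[0.4309 0.2074 0.1009] 0.14153087510695778 6.55
```

View pics/c3.png

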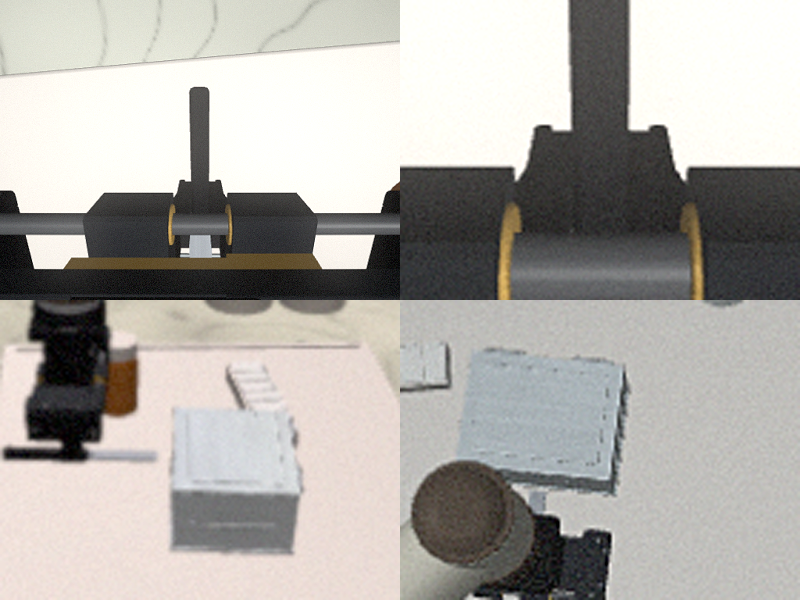

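Run:
```python
from h import *
S=cv2.imread("pics/s3.png");T=cv2.imread("pics/t3.png");W=cv2.imread("pics/w3.png")
cs,ct,cw=[get_calibration(n) for n in("side","top","wrist")]
p=np.array([.4309,.2074,.1009-.0137]);d=np.array([.9966,-.0825,0])
print("pred side tip,handleborder",proj(cs,[p+.0925*d,p+.0175*d]).round(1).tolist(),"top",proj(ct,[p+.0925*d]).round(1).tolist())
v=cv2.cvtColor(S,cv2.COLOR_BGR2GRAY).astype(int)
for x in(250,258,264,268,270,272,274):print(x,v[148:162,x].tolist())
g=cv2.cvtColor(T,cv2.COLOR_BGR2GRAY).astype(int)
for y in range(174,186):print(y,g[y,182:200].tolist())
print("notch side",proj(cs,[[.541,.201,.0878]]).round(1),"top",proj(ct,[[.541,.201,.0878],[.541,.201,.084]]).round(1))
```

```text
pred side tip,handleborder [[269.8, 153.5], [245.9, 152.8]] top [[187.6, 176.5]]
250 [93, 116, 136, 143, 131, 115, 107, 98, 121, 140, 144, 144, 145, 145]
258 [143, 143, 144, 142, 130, 116, 111, 100, 121, 143, 143, 142, 144, 144]
264 [145, 143, 144, 145, 132, 118, 112, 99, 109, 132, 141, 142, 141, 140]
268 [144, 143, 143, 141, 134, 117, 113, 105, 113, 135, 140, 142, 143, 144]
270 [144, 143, 144, 142, 142, 136, 133, 134, 134, 142, 143, 145, 144, 142]
272 [144, 142, 141, 142, 142, 144, 144, 144, 141, 144, 142, 142, 144, 144]
274 [140, 140, 141, 140, 140, 141, 138, 127, 125, 126, 117, 111, 116, 124]
174 [103, 107, 89, 89, 66, 67, 49, 47, 51, 47, 51, 46, 53, 54, 55, 49, 57, 49]
175 [128, 94, 89, 90, 92, 97, 97, 112, 92, 94, 102, 87, 89, 67, 66, 61, 50, 44]
176 [126, 122, 117, 109, 112, 106, 120, 123, 119, 126, 90, 95, 89, 86, 87, 89, 108, 113]
177 [119, 124, 122, 107, 95, 87, 94, 93, 94, 100, 118, 120, 119, 123, 120, 123, 123, 126]
178 [99, 127, 129, 104, 88, 85, 89, 95, 88, 118, 122, 124, 125, 121, 124, 125, 122, 123]
179 [44, 95, 134, 96, 89, 88, 91, 92, 70, 121, 123, 122, 120, 118, 120, 115, 120, 118]
180 [40, 46, 123, 96, 96, 92, 88, 89, 95, 120, 122, 118, 123, 116, 122, 118, 120, 118]
181 [49, 41, 83, 94, 92, 91, 96, 91, 80, 120, 120, 124, 118, 119, 121, 124, 118, 120]
182 [44, 46, 40, 56, 95, 95, 96, 93, 80, 123, 121, 120, 122, 123, 117, 120, 121, 119]
183 [52, 51, 45, 21, 72, 93, 95, 93, 87, 119, 124, 123, 121, 120, 122, 123, 120, 120]
184 [51, 50, 52, 26, 49, 78, 102, 97, 121, 138, 132, 131, 125, 125, 119, 123, 123, 121]
185 [50, 45, 58, 51, 24, 23, 32, 30, 53, 57, 54, 78, 99, 127, 123, 120, 116, 122]
notch side [[275.5 153. ]] top [[187.4 170.9]
 [187.5 171.2]]
```

Run:
```python
from h import *
cs,ct=[get_calibration(n) for n in("side","top")]
for a in((269.7,153.8),(269.7,154.3)):print(tri([cs,ct],[a,(187.6,176.5)]).round(4))
# lid front corners via both
q=np.array([[45,190],[256,211]])/4+[150,120]-.4
sq=np.array([[142,392],[140,505]]);sq=np.c_[240+sq[:,0]/4,130+(sq[:,1]-360)/4]-.4
for a,b in zip(sq,q):print(tri([cs,ct],[a,b]).round(4))
```

```text
[0.5231 0.1998 0.086 ]
[0.5233 0.2    0.084 ]
[0.5479 0.283  0.0966]
[0.5334 0.1177 0.0964]
```

Emit:
play_rows([
  [[1,0.005,-0.0005,0,0],[1,0.01,-0.001,0,0],[1,0.015,-0.0015,0,0],[1,0.015,-0.0015,0,0],[1,0.015,-0.0015,0,0]],
])

```text
time_s: 7.12
tcp_pos: [0.4469, 0.2045, 0.1009]
ee_rot: [[-0.996, 0.085, -0.0], [0.085, 0.996, -0.0], [0.0, -0.0, -1.0]]
wrist_force: [0.7, 0.3, -0.7]
gripper_width: 0.141
```

Emit:
play_rows([
  [[1,0,0.002,0.0015,0],[1,0.003,0.002,0.0015,0],[1,0.006,0.002,0.0015,0],[1,0.009,0.002,0.0015,0],[1,0.012,0.002,0.0015,0]],
])

```text
time_s: 7.53
tcp_pos: [0.4587, 0.207, 0.1026]
ee_rot: [[-0.997, 0.083, 0.0], [0.083, 0.997, 0.0], [-0.0, 0.0, -1.0]]
wrist_force: [0.6, 0.4, -0.6]
gripper_width: 0.146
```

Emit:
play_rows([
  [[1,0.003,0,0,0],[1,0.006,0,0,0],[1,0.008,0,0,0],[1,0.008,0,0,0],[1,0.008,0,0,0]],
])

```text
time_s: 7.95
tcp_pos: [0.4664, 0.2068, 0.1024]
ee_rot: [[-0.997, 0.083, -0.0], [0.083, 0.997, -0.0], [0.0, -0.0, -1.0]]
wrist_force: [0.3, -1.0, -0.2]
gripper_width: 0.142
```

Emit:
play_rows([
  [[1,0.004,0,0,0],[1,0.008,-0.0005,0,0],[1,0.012,-0.001,0,0],[1,0.012,-0.001,0,0],[1,0.012,-0.001,0,0]],
])

```text
time_s: 8.37
tcp_pos: [0.4786, 0.2059, 0.1025]
ee_rot: [[-0.997, 0.084, -0.0], [0.084, 0.997, 0.0], [0.0, 0.0, -1.0]]
wrist_force: [-0.3, 0.2, -0.6]
gripper_width: 0.145
```

Emit:
play_rows([
  [[1,0,0,0.002,0],[1,0,0,0.004,0],[1,0,0,0.005,0],[1,0,0,0.005,0],[1,0,0,0.005,0]],
])

```text
time_s: 8.78
tcp_pos: [0.4781, 0.2058, 0.1073]
ee_rot: [[-0.997, 0.083, -0.0], [0.083, 0.997, -0.0], [0.0, -0.0, -1.0]]
wrist_force: [0.6, -0.5, -3.7]
gripper_width: 0.143
```

Emit:
play_rows([
  [[1,0,0,0.003,0],[1,0,0,0.006,0],[1,0,0,0.008,0],[1,0,0,0.008,0],[1,0,0,0.008,0]],
])

```text
time_s: 9.2
tcp_pos: [0.4783, 0.206, 0.1157]
ee_rot: [[-0.997, 0.083, 0.0], [0.083, 0.997, 0.0], [-0.0, 0.0, -1.0]]
wrist_force: [-0.7, -0.5, -3.5]
gripper_width: 0.144
```

Emit:
play_rows([
  [[1,0.001,0,0.009,0],[1,0.003,0,0.018,0],[1,0.007,-0.0005,0.028,0],[1,0.012,-0.001,0.037,0],[1,0.012,-0.001,0.037,0]],
])

```text
time_s: 9.62
tcp_pos: [0.4909, 0.205, 0.1547]
ee_rot: [[-0.997, 0.084, 0.001], [0.084, 0.997, 0.001], [-0.001, 0.001, -1.0]]
wrist_force: [-1.3, -0.0, -1.9]
gripper_width: 0.146
```

Run:
```python
from h import *
S=capture("side");T=capture("top")
for n,i in(("s4",S),("t4",T)):cv2.imwrite(f"pics/{n}.png",i)
z=lambda im,x,y,w,h:cv2.convertScaleAbs(cv2.resize(im[y:y+h,x:x+w],(400,300),interpolation=cv2.INTER_CUBIC),alpha=1.6)
cv2.imwrite("pics/c4.png",np.hstack([z(S,215,80,140,105),z(T,140,110,140,105)]))
```

```text
(no output)
```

View pics/c4.png

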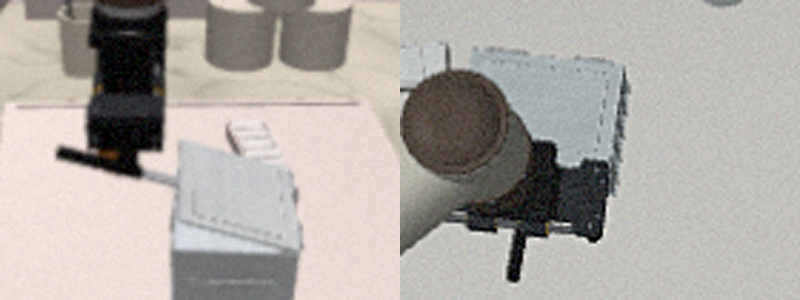

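Side view: the lid is levered up about 20°. The spatula has turned tip-down by about 15° in the grip, so it now lies along the lid. I'll carry on along the arc.

Emit:
play_rows([
  [[1,0.006,-0.0005,0.02,0],[1,0.015,-0.001,0.038,0],[1,0.028,-0.002,0.053,0],[1,0.04,-0.003,0.062,0],[1,0.048,-0.004,0.065,0]],
])

```text
time_s: 10.13
tcp_pos: [0.5386, 0.201, 0.2186]
ee_rot: [[-0.997, 0.083, -0.0], [0.083, 0.997, 0.001], [0.0, 0.001, -1.0]]
wrist_force: [-3.7, 1.3, -2.1]
gripper_width: 0.138
```

Emit:
play_rows([
  [[1,0.012,-0.001,0.002,0],[1,0.024,-0.002,0.004,0],[1,0.036,-0.003,0.004,0],[1,0.048,-0.004,0.003,0],[1,0.048,-0.004,0.003,0]],
])

```text
time_s: 10.55
tcp_pos: [0.5845, 0.1966, 0.2219]
ee_rot: [[-0.997, 0.083, -0.006], [0.083, 0.997, -0.002], [0.006, -0.003, -1.0]]
wrist_force: [-11.8, 0.8, 10.7]
gripper_width: 0.142
```

Run:
```python
from h import *
S=capture("side");T=capture("top")
for n,i in(("s5",S),("t5",T)):cv2.imwrite(f"pics/{n}.png",i)
z=lambda im,x,y,w,h:cv2.convertScaleAbs(cv2.resize(im[y:y+h,x:x+w],(400,300),interpolation=cv2.INTER_CUBIC),alpha=1.6)
cv2.imwrite("pics/c5.png",np.hstack([z(S,215,80,140,105),z(T,140,110,140,105)]))
```

```text
(no output)
```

View pics/c5.png

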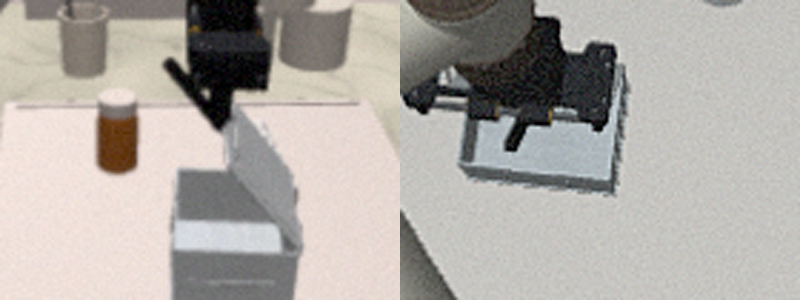

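The lid is at about 60° and the spatula is tilted about 50° tip-down along it. I'll back off and turn the gripper 90°, so the blade points along the hinge. Then I'll push the lid with the finger flank, where the grip can't pivot.

Emit:
play_rows([
  [[1,-0.02,0.002,0.003,0],[1,-0.04,0.003,0.006,0.1],[1,-0.065,0.005,0.01,0.2],[1,-0.08,0.005,0.01,0.3],[1,-0.08,0.005,0.01,0.42]],
])

```text
time_s: 11.07
tcp_pos: [0.5048, 0.202, 0.2314]
ee_rot: [[-0.941, -0.337, 0.002], [-0.337, 0.941, 0.001], [-0.002, 0.001, -1.0]]
wrist_force: [0.9, -0.0, -1.0]
gripper_width: 0.14
```

Emit:
play_rows([
  [[1,0,0,0,1.15],[1,0,0,0,1.15],[1,0,0,0,1.15],[1,0,0,0,1.15],[1,0,0,0,1.15]],
])

```text
time_s: 11.48
tcp_pos: [0.5072, 0.2022, 0.2308]
ee_rot: [[-0.567, -0.824, 0.003], [-0.824, 0.567, 0.001], [-0.002, -0.002, -1.0]]
wrist_force: [-0.2, 0.4, -0.4]
gripper_width: 0.145
```

Emit:
play_rows([
  [[1,0,0,0,0.53],[1,0,0,0,0.53],[1,0,0,0,0.53],[1,0,0,-0.01,0.53],[1,0,0,-0.03,0.53]],
])

```text
time_s: 11.9
tcp_pos: [0.5089, 0.2032, 0.203]
ee_rot: [[-0.073, -0.997, 0.008], [-0.997, 0.073, 0.004], [-0.005, -0.008, -1.0]]
wrist_force: [-0.5, -0.4, -0.6]
gripper_width: 0.137
```

Emit:
play_rows([
  [[1,0.02,-0.001,0,0],[1,0.04,-0.002,0,0],[1,0.055,-0.004,0,0],[1,0.07,-0.005,0.002,0],[1,0.085,-0.006,0.004,0]],
])

```text
time_s: 12.32
tcp_pos: [0.5908, 0.1955, 0.2046]
ee_rot: [[-0.079, -0.997, -0.003], [-0.997, 0.079, -0.001], [0.002, 0.003, -1.0]]
wrist_force: [-6.8, 0.3, 3.8]
gripper_width: 0.14
```

Emit:
play_rows([
  [[1,0.015,-0.001,0,0],[1,0.03,-0.002,0,0],[1,0.045,-0.003,0,0],[1,0.06,-0.004,0,0],[1,0.07,-0.005,0,0]],
])

```text
time_s: 12.73
tcp_pos: [0.663, 0.1909, 0.2053]
ee_rot: [[-0.079, -0.997, 0.002], [-0.997, 0.079, 0.0], [-0.0, -0.002, -1.0]]
wrist_force: [-1.0, 0.9, 1.4]
gripper_width: 0.136
```

Emit:
play_rows([
  [[1,0.005,0,0,0],[1,0.01,0,0,0],[1,0.013,0,0,0],[1,0.013,0,0,0],[1,0.013,0,0,0]],
])

```text
time_s: 13.15
tcp_pos: [0.6735, 0.1905, 0.2041]
ee_rot: [[-0.079, -0.997, -0.002], [-0.997, 0.079, -0.001], [0.001, 0.002, -1.0]]
wrist_force: [-3.7, -1.7, 1.2]
gripper_width: 0.145
```

Run:
```python
from h import *
S=capture("side");T=capture("top")
for n,i in(("s6",S),("t6",T)):cv2.imwrite(f"pics/{n}.png",i)
z=lambda im,x,y,w,h:cv2.convertScaleAbs(cv2.resize(im[y:y+h,x:x+w],(400,300),interpolation=cv2.INTER_CUBIC),alpha=1.6)
cv2.imwrite("pics/c6.png",np.hstack([z(S,215,80,140,105),z(T,140,110,140,105)]))
```

```text
(no output)
```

View pics/c6.png

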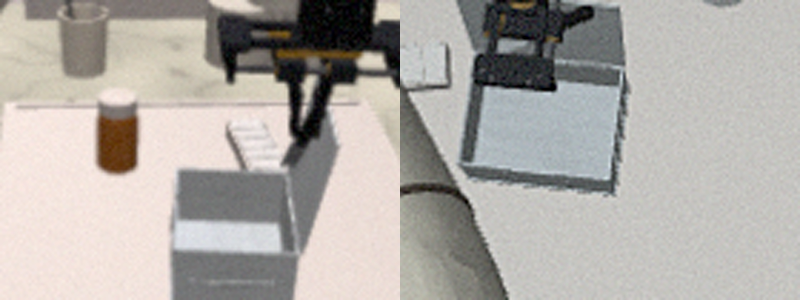

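The lid stands open, leaning back past vertical, about 15° beyond upright. I'll push a little more, then take the spatula back to the shelf. Putting its tip down first will level it.

Emit:
play_rows([
  [[1,0.005,0,0,0],[1,0.009,0,0,0],[1,0.009,0,0,0],[1,-0.03,-0.01,0.01,0],[1,-0.07,-0.02,0.01,0]],
])

```text
time_s: 13.67
tcp_pos: [0.6064, 0.172, 0.2129]
ee_rot: [[-0.079, -0.997, 0.003], [-0.997, 0.079, 0.001], [-0.001, -0.003, -1.0]]
wrist_force: [-0.0, 0.2, 0.5]
gripper_width: 0.141
```

Emit:
play_rows([
  [[1,-0.02,-0.035,0,0],[1,-0.04,-0.07,0,0],[1,-0.06,-0.105,0,0],[1,-0.08,-0.14,0,0],[1,-0.1,-0.175,0,0]],
])

```text
time_s: 14.08
tcp_pos: [0.5049, -0.0047, 0.2152]
ee_rot: [[-0.078, -0.997, 0.006], [-0.997, 0.078, 0.002], [-0.002, -0.006, -1.0]]
wrist_force: [0.7, -1.4, -0.1]
gripper_width: 0.139
```

Emit:
play_rows([
  [[1,-0.02,-0.035,-0.01,0],[1,-0.035,-0.05,-0.04,0],[1,-0.035,-0.05,-0.07,0],[1,-0.035,-0.05,-0.08,0],[1,-0.035,-0.05,-0.08,0]],
])

```text
time_s: 14.5
tcp_pos: [0.4688, -0.0544, 0.1326]
ee_rot: [[-0.08, -0.997, -0.001], [-0.997, 0.08, 0.0], [-0.0, 0.001, -1.0]]
wrist_force: [-0.1, -0.9, 0.1]
gripper_width: 0.138
```

Emit:
play_rows([
  [[1,0,0,-0.012,0],[1,0,0,-0.024,0],[1,0,-0.003,-0.034,0],[1,0,-0.008,-0.044,0],[1,0,-0.012,-0.052,0]],
])

```text
time_s: 14.92
tcp_pos: [0.4724, -0.0661, 0.0842]
ee_rot: [[-0.077, -0.997, 0.007], [-0.997, 0.077, -0.0], [-0.0, -0.007, -1.0]]
wrist_force: [-1.3, -3.2, 4.3]
gripper_width: 0.144
```

Emit:
play_rows([
  [[1,0,-0.004,-0.008,0],[1,0,-0.008,-0.016,0],[1,0,-0.011,-0.025,0],[1,0,-0.013,-0.034,0],[1,0,-0.015,-0.04,0]],
])

```text
time_s: 15.33
tcp_pos: [0.4698, -0.081, 0.0416]
ee_rot: [[-0.079, -0.997, 0.001], [-0.997, 0.079, 0.001], [-0.001, -0.001, -1.0]]
wrist_force: [-2.7, 1.3, 17.1]
gripper_width: 0.142
```

Run:
```python
from h import *
s=sense();print(s["tcp_pos"].round(4),s["wrist_force"])
S=capture("side");T=capture("top")
for n,i in(("s7",S),("t7",T)):cv2.imwrite(f"pics/{n}.png",i)
z=lambda im,x,y,w,h:cv2.convertScaleAbs(cv2.resize(im[y:y+h,x:x+w],(400,300),interpolation=cv2.INTER_CUBIC),alpha=1.6)
cv2.imwrite("pics/c7.png",np.hstack([z(S,190,110,180,135),z(T,140,110,140,105)]))
```

```text
[ 0.4698 -0.081   0.0416] [-2.68002318  1.31609822 17.14113977]
```

View pics/c7.png

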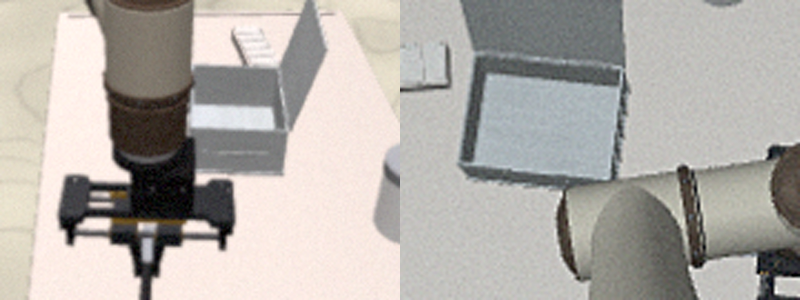

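Emit:
play_rows([
  [[0.6,0,0,0,0],[0.6,0,0,0,0],[0.6,0,0,0,0],[0.6,0,0,0,0],[0.6,0,0,0.02,0]],
])

```text
time_s: 15.85
tcp_pos: [0.4667, -0.0812, 0.0599]
ee_rot: [[-0.08, -0.997, -0.008], [-0.997, 0.08, -0.001], [0.001, 0.008, -1.0]]
wrist_force: [-0.1, -0.1, -0.1]
gripper_width: 0.376
```

Emit:
play_rows([
  [[0.4,0,0,0.04,0],[0.4,0,0,0.08,-0.12],[0.4,0.0,-0.03,0.1,-0.25],[0.4,0.0,-0.065,0.1,-0.37],[0.4,0.0,-0.1,0.1,-0.5]],
])

```text
time_s: 16.27
tcp_pos: [0.4705, -0.1817, 0.165]
ee_rot: [[-0.546, -0.838, 0.006], [-0.838, 0.546, -0.0], [-0.003, -0.005, -1.0]]
wrist_force: [0.4, 0.3, 0.5]
gripper_width: 0.587
```

Run:
```python
from h import *
s=sense();print(s["tcp_pos"].round(4),s["wrist_force"],s["gripper_width"])
S=capture("side");T=capture("top")
for n,i in(("s8",S),("t8",T)):cv2.imwrite(f"pics/{n}.png",i)
z=lambda im,x,y,w,h:cv2.convertScaleAbs(cv2.resize(im[y:y+h,x:x+w],(400,300),interpolation=cv2.INTER_CUBIC),alpha=1.6)
cv2.imwrite("pics/c8.png",np.hstack([z(S,190,130,200,150),z(T,190,110,200,150)]))
```

```text
[ 0.4705 -0.1817  0.165 ] [0.3892493  0.27844305 0.54498677] 0.5873092161924565
```

View pics/c8.png

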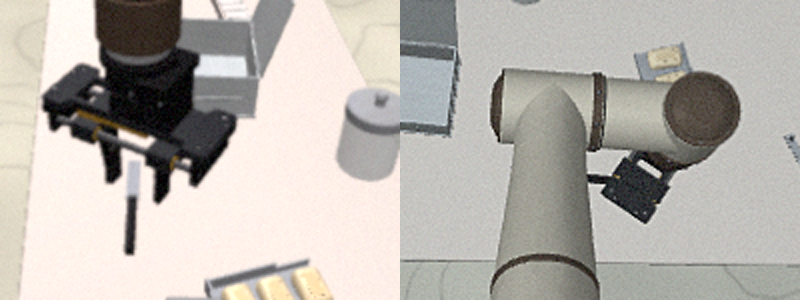

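The spatula lies flat on the shelf and the lid stays open. I have used 11 views, so from here I'll measure mostly by numbers. Next is the tray handle.

Emit:
play_rows([
  [[0.4,0.02,-0.03,0,-0.12],[0.4,0.04,-0.06,0,-0.24],[0.4,0.063,-0.087,0,-0.36],[0.4,0.063,-0.087,0,-0.48],[0.4,0.063,-0.087,0,-0.6]],
])

```text
time_s: 16.78
tcp_pos: [0.533, -0.269, 0.1613]
ee_rot: [[-0.925, -0.38, -0.001], [-0.38, 0.925, 0.0], [0.001, 0.001, -1.0]]
wrist_force: [-0.6, 0.4, 0.0]
gripper_width: 0.596
```

Emit:
play_rows([
  [[0.4,0,0,0,-0.13],[0.4,0,0,0,-0.13],[0.4,0,0,0,-0.13],[0.4,0,0,0,-0.13],[0.4,0,0,0,-0.13]],
])

```text
time_s: 17.2
tcp_pos: [0.5324, -0.2677, 0.1626]
ee_rot: [[-0.964, -0.266, 0.0], [-0.266, 0.964, 0.0], [-0.0, 0.0, -1.0]]
wrist_force: [0.1, -0.3, -0.6]
gripper_width: 0.602
```

Run:
```python
from h import *
s=sense();print(s["tcp_pos"].round(4),s["ee_rot"].round(3).tolist()[0],s["time_s"])
c=get_calibration("wrist");W=capture("wrist");T=capture("top");S=capture("side")
for n,i in(("w9",W),("t9",T),("s9",S)):cv2.imwrite(f"pics/{n}.png",i)
z=lambda im,x,y,w,h:cv2.convertScaleAbs(cv2.resize(im[y:y+h,x:x+w],(400,300),interpolation=cv2.INTER_CUBIC),alpha=1.6)
cv2.imwrite("pics/c9.png",np.hstack([z(W,0,0,512,384),z(S,230,230,180,135)]))
```

```text
[ 0.5324 -0.2677  0.1626] [-0.964, -0.266, 0.0] 17.2
```

View pics/c9.png

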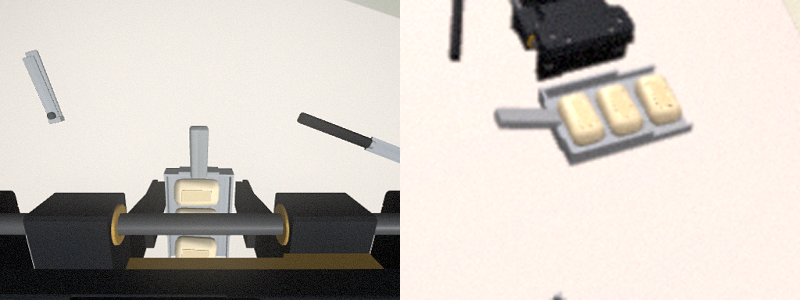

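Run:
```python
from h import *
c=get_calibration("wrist")
e=plane(c,[[199*1.28,127*1.28]],.0695)[0];b=plane(c,[[166*1.28,172*1.28],[234*1.28,172*1.28]],.038)
print(e.round(4),b.round(4).tolist(),b.mean(0).round(4),np.degrees(np.arctan2(*(b.mean(0)-e)[1::-1])))
```

```text
[ 0.4993 -0.2788  0.0695] [[0.5692, -0.3015, 0.038], [0.5473, -0.2218, 0.038]] [ 0.5583 -0.2616  0.038 ] 16.278656811226117
```

Emit:
play_rows([
  [[0.4,-0.001,-0.002,-0.04,0],[0.4,-0.001,-0.002,-0.08,0],[0.4,-0.001,-0.002,-0.114,0],[0.4,-0.001,-0.002,-0.114,0],[1,-0.001,-0.002,-0.114,0]],
])

```text
time_s: 17.77
tcp_pos: [0.5305, -0.27, 0.0474]
ee_rot: [[-0.964, -0.264, -0.004], [-0.264, 0.964, 0.0], [0.004, 0.001, -1.0]]
wrist_force: [1.3, 0.9, 1.6]
gripper_width: 0.574
```

Emit:
play_rows([
  [[1,0,0,0,0],[1,0,0,0,0],[1,0,0,0,0],[1,0,0,0,0],[1,0,0,0,0]],
])

```text
time_s: 18.18
tcp_pos: [0.532, -0.2702, 0.0499]
ee_rot: [[-0.965, -0.264, 0.002], [-0.264, 0.965, -0.0], [-0.002, -0.001, -1.0]]
wrist_force: [-0.1, 1.1, 0.2]
gripper_width: 0.231
```

Emit:
play_rows([
  [[1,0,0,0,0],[1,0,0,0,0],[1,0,0,0,0],[1,0,0,0.003,0],[1,0,0,0.006,0]],
])

```text
time_s: 18.6
tcp_pos: [0.5306, -0.2698, 0.0541]
ee_rot: [[-0.965, -0.263, -0.002], [-0.263, 0.965, 0.001], [0.002, 0.001, -1.0]]
wrist_force: [0.2, -0.9, -3.8]
gripper_width: 0.226
```

Emit:
play_rows([
  [[1,0,0,0.004,0],[1,0,0,0.008,0],[1,0,0,0.012,0],[1,0,0,0.016,0],[1,0,0,0.018,0]],
])

```text
time_s: 19.02
tcp_pos: [0.5314, -0.2701, 0.0731]
ee_rot: [[-0.965, -0.264, 0.0], [-0.264, 0.965, -0.0], [-0.0, -0.0, -1.0]]
wrist_force: [-1.2, -0.1, -3.3]
gripper_width: 0.228
```

```bash
cat > soaps.py <<'E'
from h import *
def soaps(im,area=8):
    g=cv2.cvtColor(im,cv2.COLOR_BGR2HSV); m=((g[...,1]>45)&(g[...,0]>15)&(g[...,0]<35)&(g[...,2]>70)).astype(np.uint8)
    n,L,st,ce=cv2.connectedComponentsWithStats(m)
    return [(ce[i].round(1).tolist(),int(st[i,4])) for i in range(1,n) if st[i,4]>=area]
E
python3 - <<'E'
from soaps import *
s=sense();print(s["tcp_pos"].round(4),s["wrist_force"].round(2),s["moment"].round(3),s["time_s"])
S=capture("side");cv2.imwrite("pics/s10.png",S);c=get_calibration("side")
print("before",soaps(cv2.imread("pics/s9.png")));print("now",soaps(S))
d=np.array([.964,.2655,0]);o=np.array([.5583,-.2616,.016])+.068*d
for k in(0,.02435):print(k,proj(c,[o+a*d+[0,0,.014+k] for a in(-.045,0,.045)]).round(1).tolist())
E
```

```text
[ 0.5314 -0.2701  0.0731] [-1.2  -0.14 -3.28] [-0.041  0.095 -0.031] 19.0167
before [([499.8, 30.2], 13), ([488.9, 56.0], 12), ([491.9, 61.1], 8), ([445.7, 88.6], 9), ([95.7, 151.4], 67), ([54.1, 171.2], 17), ([50.4, 174.8], 21), ([69.9, 178.8], 28), ([61.3, 177.8], 13), ([68.3, 182.5], 12), ([345.6, 274.2], 302), ([328.2, 279.1], 307), ([311.0, 283.2], 318)]
now [([455.2, 4.0], 9), ([498.1, 8.4], 8), ([458.4, 12.3], 11), ([457.0, 45.4], 8), ([439.9, 75.6], 15), ([475.2, 95.3], 9), ([464.5, 100.0], 8), ([507.5, 114.1], 8), ([484.6, 117.0], 8), ([95.4, 151.2], 60), ([59.1, 178.3], 58), ([54.1, 171.2], 16), ([70.9, 179.2], 17), ([343.9, 273.9], 305), ([330.0, 277.8], 192), ([283.9, 273.8], 8)]
0 [[308.1, 282.5], [326.0, 277.6], [343.4, 272.8]]
0.02435 [[309.2, 275.6], [327.4, 270.7], [345.1, 266.0]]
```

At 98 mm the tray slips tip-down under gravity: the front soap stayed put while the handle rose. I'll set it back and regrip closer to the pan so it holds during the carry.

Emit:
play_rows([
  [[1,0,0,-0.006,0],[1,0,0,-0.012,0],[1,0,0,-0.018,0],[1,0,0,-0.0245,0],[1,0,0,-0.0245,0]],
])

```text
time_s: 19.48
tcp_pos: [0.5306, -0.2704, 0.0484]
ee_rot: [[-0.964, -0.264, -0.002], [-0.264, 0.964, -0.0], [0.002, 0.0, -1.0]]
wrist_force: [-4.1, 1.1, 8.0]
gripper_width: 0.227
```

Emit:
play_rows([
  [[0.55,0,0,0,0],[0.55,0,0,0,0],[0.55,0,0,0,0],[0.55,0.008,0.002,-0.003,0],[0.55,0.0155,0.004,-0.0065,0]],
])

```text
time_s: 19.9
tcp_pos: [0.5479, -0.266, 0.0414]
ee_rot: [[-0.965, -0.264, 0.001], [-0.264, 0.965, -0.0], [-0.001, -0.001, -1.0]]
wrist_force: [0.0, 0.4, 0.4]
gripper_width: 0.435
```

Emit:
play_rows([
  [[1,0,0,0,0],[1,0,0,0,0],[1,0,0,0,0],[1,0,0,0,0],[1,0,0,0,0]],
])

```text
time_s: 20.32
tcp_pos: [0.5469, -0.266, 0.0414]
ee_rot: [[-0.965, -0.263, 0.0], [-0.263, 0.965, 0.0], [-0.0, 0.0, -1.0]]
wrist_force: [0.3, 0.8, -2.1]
gripper_width: 0.23
```

Emit:
play_rows([
  [[1,0,0,0,0],[1,0,0,0,0],[1,0,0,0.002,0],[1,0,0,0.004,0],[1,0,0,0.006,0]],
])

```text
time_s: 20.73
tcp_pos: [0.5459, -0.2659, 0.0472]
ee_rot: [[-0.965, -0.263, -0.002], [-0.263, 0.965, 0.001], [0.002, 0.001, -1.0]]
wrist_force: [1.0, -0.1, -2.5]
gripper_width: 0.223
```

Emit:
play_rows([
  [[1,0,0,0.003,0],[1,0,0,0.006,0],[1,0,0,0.01,0],[1,0,0,0.014,0],[1,0,0,0.018,0]],
])

```text
time_s: 21.15
tcp_pos: [0.5469, -0.2661, 0.0661]
ee_rot: [[-0.965, -0.264, 0.0], [-0.264, 0.965, -0.0], [-0.0, -0.0, -1.0]]
wrist_force: [-0.0, -0.2, -3.5]
gripper_width: 0.224
```

Run:
```python
from soaps import *
s=sense();print(s["tcp_pos"].round(4),s["wrist_force"].round(2),s["moment"].round(3),s["time_s"])
S=capture("side");cv2.imwrite("pics/s11.png",S)
print([q for q in soaps(S) if 290<q[0][0]<370 and q[0][1]>240])
```

```text
[ 0.5469 -0.2661  0.0661] [-0.01 -0.17 -3.5 ] [ 0.023 -0.004  0.004] 21.15
[([347.0, 268.3], 316), ([332.0, 270.3], 133), ([291.7, 273.7], 9)]
```

The tray is now held nearly level (the front soap rose with the lift). I'll carry it gently to the front of the box.

Emit:
play_rows([
  [[1,0,0,0.005,0],[1,0,0.002,0.012,0],[1,0,0.006,0.019,0],[1,0,0.012,0.026,-0.01],[1,-0.001,0.02,0.033,-0.025]],
])

```text
time_s: 21.62
tcp_pos: [0.5461, -0.2458, 0.0995]
ee_rot: [[-0.971, -0.238, 0.001], [-0.238, 0.971, -0.0], [-0.001, -0.0, -1.0]]
wrist_force: [0.1, 0.3, -2.9]
gripper_width: 0.222
```

Emit:
play_rows([
  [[1,-0.002,0.012,0.008,-0.02],[1,-0.004,0.026,0.016,-0.04],[1,-0.006,0.042,0.024,-0.06],[1,-0.008,0.06,0.032,-0.08],[1,-0.01,0.078,0.04,-0.1]],
])

```text
time_s: 22.03
tcp_pos: [0.5356, -0.1669, 0.1396]
ee_rot: [[-0.99, -0.14, 0.001], [-0.14, 0.99, 0.0], [-0.001, 0.0, -1.0]]
wrist_force: [0.7, 0.1, -2.4]
gripper_width: 0.224
```

Emit:
play_rows([
  [[1,-0.002,0.019,0.006,-0.02],[1,-0.004,0.038,0.01,-0.04],[1,-0.006,0.058,0.012,-0.06],[1,-0.008,0.078,0.013,-0.08],[1,-0.01,0.098,0.013,-0.1]],
])

```text
time_s: 22.45
tcp_pos: [0.5257, -0.0686, 0.1527]
ee_rot: [[-0.999, -0.041, 0.002], [-0.041, 0.999, 0.001], [-0.002, 0.0, -1.0]]
wrist_force: [0.2, -0.6, -3.5]
gripper_width: 0.225
```

Run:
```python
from soaps import *
s=sense();print(s["tcp_pos"].round(4),s["wrist_force"].round(2),s["moment"].round(3),s["time_s"])
cs,ct=get_calibration("side"),get_calibration("top")
S=capture("side");cv2.imwrite("pics/s12.png",S);T=capture("top");cv2.imwrite("pics/t12.png",T)
p=s["tcp_pos"];d=-s["ee_rot"][:,0];d[2]=0
P=[p+(.082+a)*d+[0,0,-.0254+.014] for a in(-.045,0,.045)]
print("pred side",proj(cs,P).round(1).tolist(),"top",proj(ct,P).round(1).tolist())
f=lambda im,P:[q for q in soaps(im) if min(np.linalg.norm(np.array(q[0])-P,axis=1))<25 and q[1]>15]
print(f(S,proj(cs,P)),f(T,proj(ct,P)))
```

```text
[ 0.5257 -0.0686  0.1527] [ 0.18 -0.62 -3.45] [ 0.041  0.038 -0.013] 22.45
pred side [[293.9, 192.5], [311.8, 191.7], [329.6, 190.9]] top [[274.0, 161.5], [273.4, 147.1], [272.9, 133.0]]
[([311.7, 192.7], 212), ([329.4, 193.2], 228), ([295.9, 197.4], 99)] []
```

Emit:
play_rows([
  [[1,-0.002,0.02,0,-0.02],[1,-0.004,0.04,0,-0.04],[1,-0.006,0.06,0,-0.06],[1,-0.008,0.08,0,-0.08],[1,-0.01,0.1,0,-0.1]],
])

```text
time_s: 22.97
tcp_pos: [0.5156, 0.0307, 0.1521]
ee_rot: [[-0.998, 0.06, 0.001], [0.06, 0.998, 0.0], [-0.001, 0.0, -1.0]]
wrist_force: [1.0, 0.5, -3.7]
gripper_width: 0.223
```

Emit:
play_rows([
  [[1,-0.002,0.02,0,-0.01],[1,-0.004,0.04,0,-0.02],[1,-0.006,0.06,0,-0.025],[1,-0.008,0.08,0,-0.025],[1,-0.01,0.1,0,-0.025]],
])

```text
time_s: 23.38
tcp_pos: [0.5056, 0.1308, 0.1521]
ee_rot: [[-0.997, 0.084, 0.001], [0.084, 0.997, 0.001], [-0.0, 0.001, -1.0]]
wrist_force: [0.7, 0.5, -3.5]
gripper_width: 0.225
```

Emit:
play_rows([
  [[1,-0.002,0.02,0,0],[1,-0.004,0.038,0,0],[1,-0.006,0.054,0,0],[1,-0.008,0.066,0,0],[1,-0.01,0.072,0,0]],
])

```text
time_s: 23.8
tcp_pos: [0.4959, 0.2033, 0.1519]
ee_rot: [[-0.997, 0.082, 0.001], [0.082, 0.997, 0.001], [-0.001, 0.001, -1.0]]
wrist_force: [0.7, -0.4, -3.0]
gripper_width: 0.225
```

```bash
cat > st.py <<'E'
from soaps import *
import sys
s=sense();print(s["tcp_pos"].round(4),s["wrist_force"].round(2),s["time_s"])
cs,ct=get_calibration("side"),get_calibration("top")
S=capture("side");cv2.imwrite(f"pics/s{sys.argv[1]}.png",S);T=capture("top");cv2.imwrite(f"pics/t{sys.argv[1]}.png",T)
p=s["tcp_pos"];d=-s["ee_rot"][:,0];d[2]=0
P=[p+(.082+a)*d+[0,0,-.0254+.014] for a in(-.045,0,.045)]
print("pred side",proj(cs,P).round(1).tolist(),"top",proj(ct,P).round(1).tolist())
f=lambda im,P:[q for q in soaps(im) if min(np.linalg.norm(np.array(q[0])-P,axis=1))<30 and q[1]>15]
print(f(S,proj(cs,P)),f(T,proj(ct,P)))
z=lambda im,x,y,w,h:cv2.convertScaleAbs(cv2.resize(im[y:y+h,x:x+w],(400,300),interpolation=cv2.INTER_CUBIC),alpha=1.6)
cv2.imwrite(f"pics/c{sys.argv[1]}.png",np.hstack([z(S,215,80,140,105),z(T,140,110,140,105)]))
E
python3 st.py 13
```

```text
[0.4959 0.2033 0.1519] [ 0.74 -0.41 -2.98] 23.8
pred side [[273.5, 138.5], [288.3, 138.9], [303.0, 139.4]] top [[185.1, 169.7], [187.0, 155.3], [188.8, 141.0]]
[([274.1, 138.4], 106), ([288.0, 139.3], 115), ([302.9, 141.5], 121)] [([190.1, 139.9], 62), ([189.3, 153.7], 43)]
```

The tray is over the box with all three soaps on it, tilted about 4°. A small upward jerk will make it slip further tip-down in the grip.

Emit:
play_rows([
  [[1,0,0,0.015,0],[1,0,0,0.022,0],[1,0,0,0.024,0],[1,0,0,0.024,0]],
])

```text
time_s: 24.23
tcp_pos: [0.4963, 0.2016, 0.1764]
ee_rot: [[-0.996, 0.084, 0.002], [0.084, 0.996, 0.001], [-0.001, 0.001, -1.0]]
wrist_force: [0.2, 0.2, -3.7]
gripper_width: 0.225
```

```bash
python3 st.py 14
```

```text
[0.4963 0.2016 0.1764] [ 0.17  0.2  -3.71] 24.2333
pred side [[273.9, 131.7], [288.9, 132.2], [303.9, 132.6]] top [[184.5, 167.7], [186.5, 153.0], [188.4, 138.5]]
[([273.9, 132.6], 113), ([288.1, 134.8], 111), ([302.5, 138.4], 131)] [([190.4, 139.0], 67), ([189.3, 152.1], 37)]
```

Emit:
play_rows([
  [[1,0,0,0.015,0],[1,0,0,0.022,0],[1,0,0,0.024,0],[1,0,0,0.024,0]],
])

```text
time_s: 24.67
tcp_pos: [0.4961, 0.2021, 0.1999]
ee_rot: [[-0.997, 0.083, 0.001], [0.083, 0.997, 0.001], [-0.001, 0.001, -1.0]]
wrist_force: [0.6, -0.4, -2.7]
gripper_width: 0.222
```

```bash
python3 st.py 15
```

```text
[0.4961 0.2021 0.1999] [ 0.56 -0.39 -2.73] 24.6667
pred side [[274.1, 124.6], [289.3, 125.1], [304.5, 125.6]] top [[183.2, 165.9], [185.2, 151.0], [187.1, 136.2]]
[([274.0, 125.6], 113), ([288.3, 128.1], 110), ([303.0, 131.6], 123)] [([188.9, 136.8], 67), ([188.3, 150.0], 34)]
```

Emit:
play_rows([
  [[1,0,0,-0.008,0],[1,0,0,-0.024,0],[1,0,0,-0.048,0],[1,0,0,-0.048,0],[1,0,0,-0.048,0]],
])

```text
time_s: 25.18
tcp_pos: [0.4948, 0.2011, 0.1498]
ee_rot: [[-0.997, 0.083, -0.004], [0.083, 0.997, -0.003], [0.004, -0.004, -1.0]]
wrist_force: [0.3, 0.4, -1.7]
gripper_width: 0.224
```

```bash
python3 st.py 16
```

```text
[0.4948 0.2011 0.1498] [ 0.34  0.41 -1.72] 25.1833
pred side [[273.2, 139.5], [287.9, 139.9], [302.7, 140.4]] top [[186.0, 170.2], [187.8, 155.8], [189.7, 141.6]]
[([273.1, 140.6], 115), ([287.1, 143.1], 114), ([301.4, 146.6], 131)] [([191.3, 141.4], 65), ([190.3, 154.3], 30)]
```

Emit:
play_rows([
  [[1,0,0,0.035,0],[1,0,0,0.055,0],[1,0,0,0.065,0],[1,0,0,0.068,0]],
])

```text
time_s: 25.62
tcp_pos: [0.4971, 0.2028, 0.2229]
ee_rot: [[-0.997, 0.083, 0.006], [0.083, 0.997, 0.004], [-0.005, 0.004, -1.0]]
wrist_force: [-0.4, 0.5, -3.5]
gripper_width: 0.226
```

```bash
python3 st.py 17
```

```text
[0.4971 0.2028 0.2229] [-0.41  0.55 -3.51] 25.6167
pred side [[274.7, 117.6], [290.1, 118.0], [305.4, 118.5]] top [[181.8, 163.7], [183.8, 148.5], [185.8, 133.5]]
[([275.1, 118.8], 113), ([289.5, 121.7], 118), ([304.6, 125.4], 130)] [([187.3, 133.6], 67), ([186.4, 147.3], 37)]
```

Emit:
play_rows([
  [[1,0,0,-0.012,0],[1,0,0,-0.03,0],[1,0,0,-0.05,0],[1,0,0,-0.067,0],[1,0,0,-0.077,0]],
])

```text
time_s: 26.13
tcp_pos: [0.4938, 0.2006, 0.1389]
ee_rot: [[-0.996, 0.084, -0.006], [0.084, 0.996, -0.004], [0.006, -0.004, -1.0]]
wrist_force: [0.0, -1.3, -2.5]
gripper_width: 0.226
```

Emit:
play_rows([
  [[1,0.004,0,-0.004,0],[1,0.008,-0.0005,-0.006,0],[1,0.012,-0.001,-0.007,0],[1,0.014,-0.001,-0.007,0],[1,0.016,-0.001,-0.007,0]],
])

```text
time_s: 26.55
tcp_pos: [0.5128, 0.2012, 0.1363]
ee_rot: [[-0.997, 0.083, 0.001], [0.083, 0.997, 0.001], [-0.001, 0.001, -1.0]]
wrist_force: [-0.6, -0.1, -3.6]
gripper_width: 0.228
```

Emit:
play_rows([
  [[1,0.002,0,0,0],[1,0.004,0,0,0],[1,0.006,-0.0005,0,0],[1,0.008,-0.0005,0,0],[1,0.01,-0.001,0,0]],
])

```text
time_s: 26.97
tcp_pos: [0.5221, 0.2, 0.1357]
ee_rot: [[-0.997, 0.083, 0.0], [0.083, 0.997, 0.0], [-0.0, 0.0, -1.0]]
wrist_force: [0.5, -0.4, -3.7]
gripper_width: 0.223
```

```bash
python3 st.py 18
```

```text
[0.5221 0.2    0.1357] [ 0.51 -0.38 -3.72] 26.9667
pred side [[281.9, 143.6], [296.5, 144.0], [311.2, 144.5]] top [[187.3, 162.6], [189.2, 148.4], [191.0, 134.5]]
[([282.1, 145.1], 116), ([296.0, 147.6], 117), ([310.1, 150.9], 126)] [([192.2, 134.3], 55), ([192.8, 146.9], 22)]
```

View pics/c18.png

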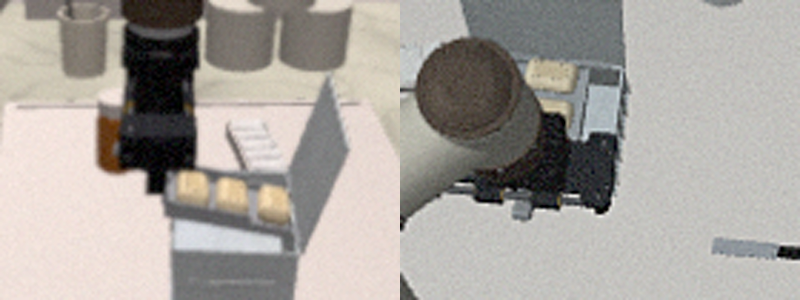

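Emit:
play_rows([
  [[1,0.002,0,-0.002,0],[1,0.004,0,-0.004,0],[1,0.006,-0.0005,-0.004,0],[1,0.008,-0.0005,-0.004,0],[1,0.009,-0.001,-0.004,0]],
])

```text
time_s: 27.48
tcp_pos: [0.5255, 0.1991, 0.1304]
ee_rot: [[-0.996, 0.084, -0.012], [0.084, 0.996, -0.002], [0.011, -0.002, -1.0]]
wrist_force: [-20.5, 9.1, 5.8]
gripper_width: 0.226
```

Emit:
play_rows([
  [[1,0.002,0,0.0,0],[1,0.003,0,0,0],[1,0.003,0,0,0]],
])

```text
time_s: 27.73
tcp_pos: [0.5257, 0.1991, 0.1298]
ee_rot: [[-0.996, 0.084, -0.017], [0.084, 0.996, -0.003], [0.017, -0.004, -1.0]]
wrist_force: [-24.7, 8.9, 7.2]
gripper_width: 0.228
```

```bash
python3 st.py 19
```

```text
[0.5257 0.1991 0.1298] [-24.7    8.94   7.21] 27.7333
pred side [[283.0, 145.3], [297.6, 145.8], [312.2, 146.3]] top [[187.9, 161.9], [189.8, 147.8], [191.6, 133.9]]
[([283.2, 146.8], 110), ([296.9, 148.8], 113), ([311.3, 152.1], 129)] [([192.5, 133.8], 58), ([193.8, 146.1], 16)]
```

Emit:
play_rows([
  [[1,0,0,0.004,0],[1,0,0,0.008,0],[1,0,0,0.012,0],[1,0,0,0.014,0]],
])

```text
time_s: 28.17
tcp_pos: [0.5292, 0.199, 0.1437]
ee_rot: [[-0.996, 0.083, -0.01], [0.084, 0.997, -0.002], [0.01, -0.002, -1.0]]
wrist_force: [-8.7, 3.9, -2.9]
gripper_width: 0.223
```

```bash
python3 st.py 20
```

```text
[0.5292 0.199  0.1437] [-8.73  3.94 -2.85] 28.1667
pred side [[284.4, 141.4], [299.1, 141.9], [313.8, 142.3]] top [[187.4, 159.6], [189.2, 145.4], [191.1, 131.5]]
[([284.2, 143.6], 117), ([297.3, 147.0], 114), ([311.7, 151.5], 128)] [([192.0, 133.1], 49)]
```

Pressing the lip against the back wall while lifting works (tilt about 16°). I'll repeat the cycle: back off, lower, press, lift.

Emit:
play_rows([
  [[1,-0.006,0,-0.004,0],[1,-0.006,0,-0.012,0],[1,-0.006,0,-0.02,0],[1,-0.002,0,-0.02,0],[1,0.003,0,-0.02,0]],
])

```text
time_s: 28.68
tcp_pos: [0.5247, 0.1982, 0.1217]
ee_rot: [[-0.996, 0.086, -0.027], [0.086, 0.996, -0.005], [0.026, -0.007, -1.0]]
wrist_force: [-42.9, 17.6, 9.4]
gripper_width: 0.227
```

Emit:
play_rows([
  [[1,0.003,0,0,0],[1,0.004,0,0.004,0],[1,0.005,0,0.009,0],[1,0.006,0,0.014,0],[1,0.006,0,0.019,0]],
])

```text
time_s: 29.1
tcp_pos: [0.5292, 0.1983, 0.139]
ee_rot: [[-0.996, 0.085, -0.031], [0.085, 0.996, -0.006], [0.03, -0.008, -1.0]]
wrist_force: [-28.6, 11.2, 2.0]
gripper_width: 0.223
```

```bash
python3 st.py 21
```

```text
[0.5292 0.1983 0.139 ] [-28.62  11.21   1.98] 29.1
pred side [[284.3, 142.9], [299.0, 143.4], [313.7, 143.8]] top [[187.8, 160.0], [189.7, 145.9], [191.5, 132.0]]
[([284.0, 144.4], 113), ([297.3, 147.7], 111), ([311.5, 151.9], 126)] [([192.5, 133.5], 45)]
```

Emit:
play_rows([
  [[1,0,0,0.005,0],[1,0,0,0.01,0],[1,0,0,0.015,0],[1,0,0,0.015,0]],
])

```text
time_s: 29.53
tcp_pos: [0.5348, 0.1983, 0.157]
ee_rot: [[-0.996, 0.084, -0.018], [0.084, 0.996, -0.004], [0.018, -0.005, -1.0]]
wrist_force: [-19.8, 6.0, 1.8]
gripper_width: 0.222
```

```bash
python3 st.py 22
```

```text
[0.5348 0.1983 0.157 ] [-19.79   6.02   1.84] 29.5333
pred side [[286.4, 137.7], [301.3, 138.2], [316.1, 138.7]] top [[187.1, 156.7], [189.0, 142.4], [190.8, 128.3]]
[([286.0, 140.6], 110), ([299.0, 145.7], 108), ([312.0, 151.4], 125)] [([192.8, 132.6], 50)]
```

View pics/c22.png

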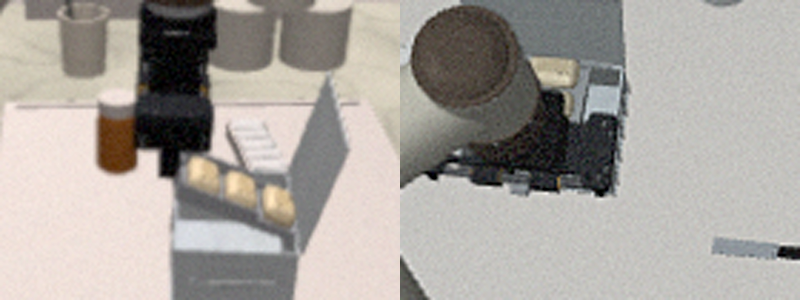

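Tilt is now about 23° and all soaps are still on. I'll release the press, go low into the box, then continue tilting there.

Emit:
play_rows([
  [[1,-0.006,0.0005,0,0],[1,-0.01,0.001,-0.006,0],[1,-0.01,0.001,-0.014,0],[1,-0.01,0.001,-0.022,0],[1,-0.01,0.001,-0.026,0]],
])

```text
time_s: 30.05
tcp_pos: [0.5258, 0.1996, 0.1314]
ee_rot: [[-0.996, 0.084, -0.015], [0.085, 0.996, -0.002], [0.014, -0.004, -1.0]]
wrist_force: [-24.9, 9.4, 6.6]
gripper_width: 0.226
```

```bash
python3 st.py 23
```

```text
[0.5258 0.1996 0.1314] [-24.93   9.38   6.61] 30.05
pred side [[283.0, 144.8], [297.7, 145.3], [312.3, 145.8]] top [[187.7, 161.7], [189.6, 147.6], [191.4, 133.7]]
[([283.3, 145.7], 108), ([297.0, 148.1], 109), ([311.5, 151.3], 127)] [([192.3, 133.8], 56), ([194.0, 145.8], 24)]
```

The lip was still caught at the back wall's top, so lowering levelled the tray again. I'll lift against it once more, then pull well clear before going down.

Emit:
play_rows([
  [[1,0.003,0,0.006,0],[1,0.006,0,0.012,0],[1,0.008,0,0.018,0],[1,0.01,0,0.024,0],[1,0.01,0,0.028,0]],
])

```text
time_s: 30.57
tcp_pos: [0.5352, 0.199, 0.1583]
ee_rot: [[-0.996, 0.085, -0.018], [0.085, 0.996, -0.004], [0.018, -0.006, -1.0]]
wrist_force: [-14.1, 3.8, -1.5]
gripper_width: 0.225
```

Emit:
play_rows([
  [[1,-0.004,0,0.001,0],[1,-0.01,0.001,0.002,0],[1,-0.018,0.0015,0.002,0],[1,-0.026,0.002,0.002,0],[1,-0.032,0.0025,0.002,0]],
])

```text
time_s: 30.98
tcp_pos: [0.5104, 0.2023, 0.1636]
ee_rot: [[-0.997, 0.083, 0.001], [0.083, 0.997, 0.0], [-0.001, 0.0, -1.0]]
wrist_force: [-0.4, -0.4, -2.6]
gripper_width: 0.224
```

```bash
python3 st.py 24
```

```text
[0.5104 0.2023 0.1636] [-0.44 -0.38 -2.59] 30.9833
pred side [[278.4, 135.2], [293.3, 135.7], [308.1, 136.2]] top [[185.1, 164.1], [187.0, 149.6], [188.9, 135.3]]
[([278.2, 137.3], 111), ([291.8, 141.8], 109), ([305.5, 147.3], 130)] [([190.7, 138.2], 49), ([192.4, 149.8], 25)]
```

Emit:
play_rows([
  [[1,0,0,-0.006,0],[1,0,0,-0.014,0],[1,0.003,0,-0.021,0],[1,0.006,-0.0005,-0.025,0],[1,0.01,-0.001,-0.027,0]],
])

```text
time_s: 31.5
tcp_pos: [0.5208, 0.201, 0.135]
ee_rot: [[-0.997, 0.083, -0.002], [0.083, 0.997, -0.001], [0.002, -0.002, -1.0]]
wrist_force: [-0.2, -0.5, -2.8]
gripper_width: 0.224
```

Emit:
play_rows([
  [[1,0.004,0,-0.002,0],[1,0.007,-0.0005,-0.003,0],[1,0.01,-0.001,-0.004,0],[1,0.013,-0.001,-0.004,0]],
])

```text
time_s: 31.83
tcp_pos: [0.5312, 0.2003, 0.132]
ee_rot: [[-0.996, 0.084, -0.007], [0.084, 0.996, -0.001], [0.007, -0.002, -1.0]]
wrist_force: [-5.2, 0.7, -1.2]
gripper_width: 0.226
```

```bash
python3 st.py 25
```

```text
[0.5312 0.2003 0.132 ] [-5.18  0.75 -1.22] 31.8333
pred side [[284.8, 144.5], [299.4, 145.0], [314.0, 145.4]] top [[187.5, 160.0], [189.4, 145.9], [191.2, 132.0]]
[([284.7, 146.6], 110), ([297.7, 151.2], 104), ([310.4, 156.2], 126)] [([192.8, 135.4], 41)]
```

Now the lip is inside the box against the back wall. I'll press lightly and lift.

Emit:
play_rows([
  [[1,0.003,0,0.0,0],[1,0.004,0,0.004,0],[1,0.006,0,0.009,0],[1,0.008,0,0.014,0],[1,0.01,-0.001,0.019,0]],
])

```text
time_s: 32.35
tcp_pos: [0.5389, 0.1981, 0.1487]
ee_rot: [[-0.996, 0.085, -0.013], [0.085, 0.996, -0.004], [0.012, -0.005, -1.0]]
wrist_force: [-6.8, 1.3, -8.1]
gripper_width: 0.221
```

```bash
python3 st.py 26
```

```text
[0.5389 0.1981 0.1487] [-6.76  1.27 -8.06] 32.35
pred side [[287.6, 140.1], [302.4, 140.6], [317.2, 141.1]] top [[187.6, 156.1], [189.5, 141.9], [191.3, 127.9]]
[([287.0, 143.8], 113), ([305.3, 153.4], 241)] [([193.8, 134.8], 41)]
```

Emit:
play_rows([
  [[1,-0.008,0.0005,0,0],[1,-0.016,0.001,-0.003,0],[1,-0.024,0.002,-0.008,0],[1,-0.03,0.0025,-0.012,0],[1,-0.036,0.003,-0.012,0]],
])

```text
time_s: 32.87
tcp_pos: [0.5068, 0.2022, 0.1388]
ee_rot: [[-0.997, 0.083, -0.001], [0.083, 0.997, -0.001], [0.001, -0.001, -1.0]]
wrist_force: [0.0, 0.6, -2.7]
gripper_width: 0.231
```

```bash
python3 st.py 27
```

```text
[0.5068 0.2022 0.1388] [ 0.03  0.55 -2.67] 32.8667
pred side [[276.9, 142.4], [291.6, 142.8], [306.3, 143.3]] top [[186.2, 167.2], [188.1, 152.9], [189.9, 138.9]]
[([289.0, 151.9], 345)] [([191.7, 145.2], 43)]
```

View pics/c27.png

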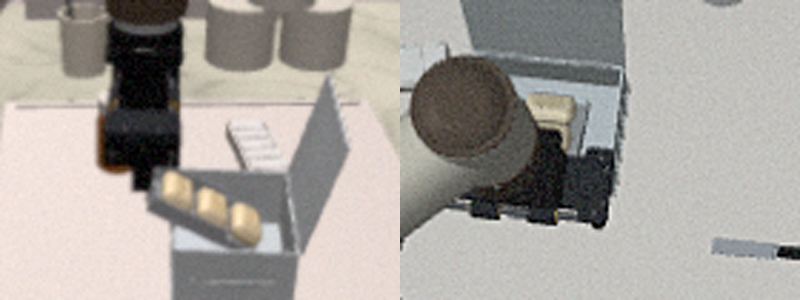

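Tilt is about 28°, the lip is low inside the box clear of the back wall, and the soaps are bunched near the lip. I'll make a short forward move and a quick pull back to get them sliding.

Emit:
play_rows([
  [[1,0.004,0,0,0],[1,0.009,0,0,0],[1,0.014,-0.001,0,0],[1,0.016,-0.001,0,0],[1,0.0,0,0.002,0]],
])

```text
time_s: 33.38
tcp_pos: [0.5109, 0.2028, 0.1412]
ee_rot: [[-0.996, 0.085, 0.002], [0.085, 0.996, 0.0], [-0.002, 0.001, -1.0]]
wrist_force: [-0.3, -0.0, -3.0]
gripper_width: 0.223
```

Emit:
play_rows([
  [[1,-0.002,0,0.002,0],[1,-0.002,0,0.002,0],[1,-0.002,0,0.002,0]],
])

```text
time_s: 33.63
tcp_pos: [0.5067, 0.2027, 0.1441]
ee_rot: [[-0.997, 0.083, 0.002], [0.083, 0.997, 0.001], [-0.002, 0.001, -1.0]]
wrist_force: [-0.1, 0.6, -3.5]
gripper_width: 0.221
```

```bash
python3 st.py 28
```

```text
[0.5067 0.2027 0.1441] [-0.14  0.6  -3.47] 33.6333
pred side [[276.9, 140.8], [291.7, 141.2], [306.4, 141.7]] top [[185.8, 166.8], [187.7, 152.5], [189.5, 138.4]]
[([287.9, 149.5], 224), ([310.7, 164.4], 44)] [([191.9, 150.5], 43)]
```

The front soap slid off into the box (side pixel 311,164). I'll repeat.

Emit:
play_rows([
  [[1,0.004,0,0,0],[1,0.009,0,0,0],[1,0.014,-0.001,0,0],[1,0.016,-0.001,0,0],[1,0.0,0,0.002,0]],
])

```text
time_s: 34.15
tcp_pos: [0.5086, 0.2028, 0.1451]
ee_rot: [[-0.996, 0.085, 0.002], [0.085, 0.996, 0.0], [-0.002, 0.0, -1.0]]
wrist_force: [-0.5, 0.5, -3.4]
gripper_width: 0.222
```

Emit:
play_rows([
  [[1,-0.002,0,0.002,0],[1,-0.002,0,0.002,0],[1,-0.002,0,0.002,0]],
])

```text
time_s: 34.4
tcp_pos: [0.5044, 0.2026, 0.1479]
ee_rot: [[-0.997, 0.083, 0.001], [0.083, 0.997, 0.0], [-0.001, 0.001, -1.0]]
wrist_force: [-0.1, -0.2, -2.8]
gripper_width: 0.222
```

```bash
python3 st.py 29
```

```text
[0.5044 0.2026 0.1479] [-0.1  -0.17 -2.82] 34.4
pred side [[276.2, 139.7], [291.0, 140.2], [305.7, 140.6]] top [[185.6, 167.2], [187.5, 152.9], [189.3, 138.7]]
[([286.0, 147.8], 114), ([298.0, 154.4], 124), ([310.4, 164.4], 44)] [([190.7, 146.4], 47)]
```

View pics/c29.png

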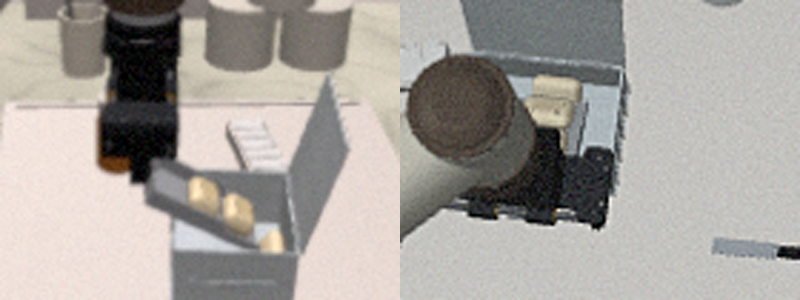

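One soap is in the box at the back, the second is near the lip and the third follows. I'll repeat the shake.

Emit:
play_rows([
  [[1,0.004,0,0,0],[1,0.009,0,0,0],[1,0.014,-0.001,-0.002,0],[1,0.016,-0.001,-0.002,0],[1,0.0,0,0,0]],
])

```text
time_s: 34.92
tcp_pos: [0.5065, 0.2027, 0.1469]
ee_rot: [[-0.996, 0.085, 0.001], [0.085, 0.996, -0.0], [-0.001, 0.0, -1.0]]
wrist_force: [1.0, 0.4, -2.7]
gripper_width: 0.225
```

Emit:
play_rows([
  [[1,-0.002,0,0,0],[1,-0.002,0,0,0],[1,-0.002,0,0,0]],
])

```text
time_s: 35.17
tcp_pos: [0.5023, 0.2026, 0.1477]
ee_rot: [[-0.997, 0.083, 0.001], [0.083, 0.997, 0.0], [-0.001, 0.0, -1.0]]
wrist_force: [0.2, 0.1, -3.1]
gripper_width: 0.225
```

```bash
python3 st.py 30
```

```text
[0.5023 0.2026 0.1477] [ 0.2   0.12 -3.05] 35.1667
pred side [[275.5, 139.8], [290.3, 140.2], [305.0, 140.7]] top [[185.7, 167.9], [187.5, 153.6], [189.3, 139.4]]
[([290.2, 150.2], 110), ([304.5, 158.9], 174)] [([192.5, 142.9], 42), ([190.7, 153.0], 26)]
```

Emit:
play_rows([
  [[1,-0.018,0.001,0.006,0],[1,-0.02,0.0015,0.009,0],[1,-0.02,0.0015,0.009,0],[1,-0.02,0.0015,0.009,0]],
])

```text
time_s: 35.6
tcp_pos: [0.4827, 0.2044, 0.1571]
ee_rot: [[-0.997, 0.083, 0.002], [0.083, 0.997, 0.001], [-0.002, 0.001, -1.0]]
wrist_force: [0.2, 1.3, -3.1]
gripper_width: 0.221
```

```bash
python3 st.py 31
```

```text
[0.4827 0.2044 0.1571] [ 0.17  1.27 -3.13] 35.6
pred side [[269.2, 136.9], [284.0, 137.3], [298.8, 137.8]] top [[184.3, 173.6], [186.2, 159.1], [188.1, 144.7]]
[([288.9, 149.9], 116), ([306.4, 164.3], 81)] [([189.4, 154.5], 49)]
```

Emit:
play_rows([
  [[1,0.004,0,0,0],[1,0.008,0,0,0],[1,0.01,-0.001,0,0],[1,-0.008,0,0.003,0],[1,-0.01,0,0.004,0]],
])

```text
time_s: 36.12
tcp_pos: [0.4705, 0.2033, 0.1602]
ee_rot: [[-0.996, 0.084, -0.002], [0.084, 0.996, -0.001], [0.002, -0.001, -1.0]]
wrist_force: [0.0, -0.9, -2.7]
gripper_width: 0.224
```

Emit:
play_rows([
  [[1,0,0,0,0],[1,0,0,0,0],[1,0,0,0,0]],
])

```text
time_s: 36.37
tcp_pos: [0.4725, 0.2041, 0.1606]
ee_rot: [[-0.997, 0.083, 0.001], [0.083, 0.997, 0.0], [-0.001, 0.0, -1.0]]
wrist_force: [-1.1, -0.2, -2.3]
gripper_width: 0.226
```

```bash
python3 st.py 32
```

```text
[0.4725 0.2041 0.1606] [-1.11 -0.15 -2.26] 36.3667
pred side [[265.9, 136.0], [280.7, 136.4], [295.6, 136.9]] top [[184.1, 176.7], [186.0, 162.1], [187.9, 147.7]]
[([290.9, 152.1], 132), ([306.0, 164.4], 88)] [([189.7, 152.6], 49)]
```

Emit:
play_rows([
  [[1,0.003,0,0,0],[1,0.006,0,0,0],[1,0.006,-0.001,0,0],[1,-0.01,0,0.003,0],[1,-0.012,0,0.004,0]],
])

```text
time_s: 36.88
tcp_pos: [0.4585, 0.2033, 0.1643]
ee_rot: [[-0.997, 0.084, -0.002], [0.084, 0.997, -0.001], [0.002, -0.001, -1.0]]
wrist_force: [-0.9, -0.7, -2.6]
gripper_width: 0.226
```

Emit:
play_rows([
  [[1,0,0,0,0],[1,0,0,0,0],[1,0,0,0,0]],
])

```text
time_s: 37.13
tcp_pos: [0.4604, 0.2041, 0.1647]
ee_rot: [[-0.997, 0.083, 0.001], [0.083, 0.997, 0.0], [-0.001, 0.0, -1.0]]
wrist_force: [0.2, 0.3, -1.7]
gripper_width: 0.224
```

```bash
python3 st.py 33
```

```text
[0.4604 0.2041 0.1647] [ 0.18  0.32 -1.74] 37.1333
pred side [[261.9, 134.8], [276.8, 135.3], [291.7, 135.7]] top [[183.7, 180.4], [185.6, 165.7], [187.5, 151.2]]
[([287.9, 164.9], 18)] []
```

View pics/c33.png

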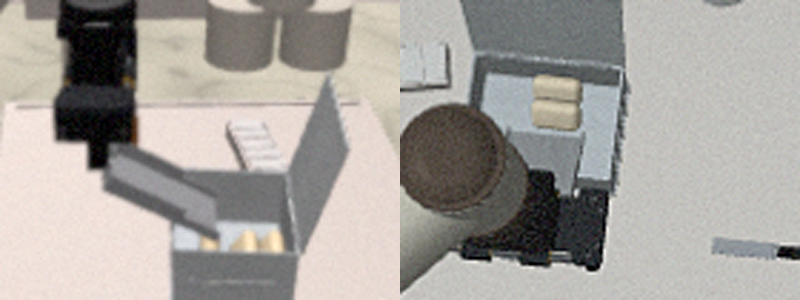

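All three soaps are in the box: two at the back, one near the front. The tray is empty. I'll lift it out and take it back to its old place on the shelf.

Emit:
play_rows([
  [[1,-0.001,0,0.008,0],[1,-0.002,0,0.02,0],[1,-0.003,0,0.035,0],[1,-0.004,0,0.05,0],[1,-0.004,0,0.058,0]],
])

```text
time_s: 37.65
tcp_pos: [0.4567, 0.2044, 0.2249]
ee_rot: [[-0.997, 0.083, 0.003], [0.083, 0.997, 0.002], [-0.003, 0.002, -1.0]]
wrist_force: [0.0, 0.2, -1.5]
gripper_width: 0.224
```

Emit:
play_rows([
  [[1,0.003,-0.02,0,0.02],[1,0.008,-0.05,0,0.04],[1,0.014,-0.08,0,0.06],[1,0.02,-0.11,0,0.08],[1,0.026,-0.14,0,0.1]],
])

```text
time_s: 38.07
tcp_pos: [0.4819, 0.0626, 0.2228]
ee_rot: [[-1.0, -0.018, 0.0], [-0.018, 1.0, 0.0], [-0.0, 0.0, -1.0]]
wrist_force: [1.2, -0.8, -1.9]
gripper_width: 0.226
```

Emit:
play_rows([
  [[1,0.006,-0.03,0,0.025],[1,0.012,-0.06,0,0.05],[1,0.018,-0.09,0,0.075],[1,0.024,-0.12,0,0.1],[1,0.03,-0.15,0,0.125]],
])

```text
time_s: 38.48
tcp_pos: [0.5119, -0.0877, 0.2228]
ee_rot: [[-0.99, -0.143, 0.0], [-0.143, 0.99, -0.0], [-0.0, -0.0, -1.0]]
wrist_force: [0.4, 0.3, -2.2]
gripper_width: 0.221
```

Emit:
play_rows([
  [[1,0.006,-0.03,-0.01,0.025],[1,0.012,-0.06,-0.025,0.05],[1,0.018,-0.09,-0.04,0.075],[1,0.024,-0.12,-0.06,0.1],[1,0.025,-0.145,-0.08,0.127]],
])

```text
time_s: 38.9
tcp_pos: [0.538, -0.2333, 0.1421]
ee_rot: [[-0.964, -0.266, 0.002], [-0.266, 0.964, -0.001], [-0.001, -0.001, -1.0]]
wrist_force: [1.3, -0.5, -1.7]
gripper_width: 0.225
```

Emit:
play_rows([
  [[1,0,-0.004,-0.012,0],[1,0.0,-0.008,-0.024,0],[1,-0.003,-0.01,-0.034,0],[1,-0.006,-0.011,-0.042,0],[1,-0.009,-0.012,-0.05,0]],
])

```text
time_s: 39.32
tcp_pos: [0.5272, -0.2432, 0.0934]
ee_rot: [[-0.964, -0.267, -0.001], [-0.267, 0.964, -0.001], [0.001, -0.001, -1.0]]
wrist_force: [-5.2, -0.5, 7.1]
gripper_width: 0.222
```

Emit:
play_rows([
  [[1,-0.003,-0.001,-0.009,0],[1,-0.005,-0.0015,-0.018,0],[1,-0.007,-0.002,-0.027,0],[1,-0.008,-0.002,-0.036,0],[1,-0.009,-0.002,-0.043,0]],
])

```text
time_s: 39.73
tcp_pos: [0.5189, -0.2448, 0.0493]
ee_rot: [[-0.964, -0.266, 0.001], [-0.266, 0.964, -0.0], [-0.001, -0.0, -1.0]]
wrist_force: [-2.7, -0.8, 1.3]
gripper_width: 0.217
```

Emit:
play_rows([
  [[1,0,0,-0.003,0],[1,0,0,-0.006,0],[1,0,0,-0.006,0]],
])

```text
time_s: 39.98
tcp_pos: [0.519, -0.2449, 0.0429]
ee_rot: [[-0.964, -0.266, -0.0], [-0.266, 0.964, 0.0], [0.0, 0.0, -1.0]]
wrist_force: [-2.1, -0.3, 1.2]
gripper_width: 0.219
```

Emit:
play_rows([
  [[1,0,0,-0.002,0],[1,0,0,-0.004,0],[1,0,0,-0.004,0]],
])

```text
time_s: 40.23
tcp_pos: [0.5192, -0.245, 0.0394]
ee_rot: [[-0.964, -0.266, 0.001], [-0.266, 0.964, -0.0], [-0.001, -0.0, -1.0]]
wrist_force: [-0.8, -0.1, 1.9]
gripper_width: 0.219
```

Emit:
play_rows([
  [[0.55,0,0,0,0],[0.55,0,0,0,0],[0.5,0,0,0,0],[0.5,0,0,0,0],[0.5,0,0,0,0]],
])

```text
time_s: 40.65
tcp_pos: [0.5191, -0.245, 0.0396]
ee_rot: [[-0.964, -0.266, 0.0], [-0.266, 0.964, -0.0], [-0.0, -0.0, -1.0]]
wrist_force: [-0.9, 0.2, -1.6]
gripper_width: 0.469
```

Emit:
play_rows([
  [[0.5,0,0,0.03,0],[0.5,0,0,0.07,0],[0.5,-0.03,0,0.11,0],[0.5,-0.07,-0.02,0.15,0],[0.5,-0.1,-0.05,0.17,0]],
])

```text
time_s: 41.07
tcp_pos: [0.4386, -0.2787, 0.1965]
ee_rot: [[-0.963, -0.269, 0.003], [-0.269, 0.963, -0.001], [-0.003, -0.002, -1.0]]
wrist_force: [0.9, -1.4, 0.1]
gripper_width: 0.498
```

Emit:
play_rows([
  [[0.5,-0.02,-0.04,0.0,0],[0.5,-0.04,-0.08,0,0],[0.5,-0.04,-0.12,0,0],[0.5,-0.04,-0.12,0,0]],
])

```text
time_s: 41.4
tcp_pos: [0.3976, -0.4043, 0.1942]
ee_rot: [[-0.965, -0.261, 0.001], [-0.261, 0.965, -0.003], [-0.001, -0.003, -1.0]]
wrist_force: [1.7, 0.1, -0.1]
gripper_width: 0.502
```

Run:
```python
from soaps import *
s=sense();print(s["tcp_pos"].round(4),s["wrist_force"].round(2),s["time_s"],s["gripper_width"])
S=capture("side");T=capture("top");cv2.imwrite("pics/s40.png",S);cv2.imwrite("pics/t40.png",T)
z=lambda im,x,y,w,h:cv2.convertScaleAbs(cv2.resize(im[y:y+h,x:x+w],(400,500),interpolation=cv2.INTER_CUBIC),alpha=1.6)
cv2.imwrite("pics/c40.png",np.hstack([z(S,200,90,220,275),cv2.copyMakeBorder(cv2.convertScaleAbs(cv2.resize(T[80:240,60:440],(400,168)),alpha=1.6),0,332,0,0,0)]))
```

```text
[ 0.3976 -0.4043  0.1942] [ 1.67  0.09 -0.05] 41.4 0.502245102851032
```

View pics/c40.png

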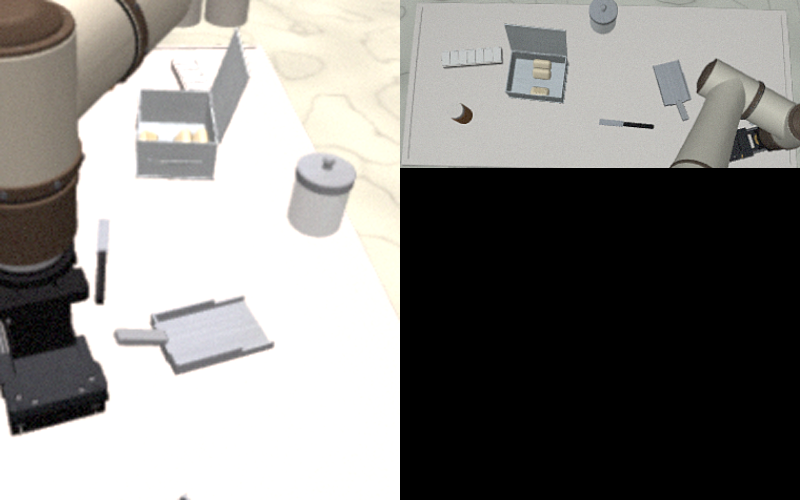

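Run:
```python
from h import *
for a,b,R in(("top0","t40",{"organiser":(95,120,160,148),"bottle":(108,175,132,200),"jar":(236,74,270,114)}),("side0","s40",{"clipper":(262,355,310,384),"jar":(355,170,400,222)})):
    A,B=[cv2.cvtColor(cv2.imread(f"pics/{n}.png"),cv2.COLOR_BGR2GRAY).astype(np.float32) for n in(a,b)]
    for n,(x,y,X,Y) in R.items():print(a,n,"shift px",np.round(cv2.phaseCorrelate(A[y:Y,x:X],B[y:Y,x:X])[0],2))
finish_job();print("handed in")
```

```text
top0 organiser shift px [-0.04  0.  ]
top0 bottle shift px [-0.21  0.61]
top0 jar shift px [ 0.15 -0.04]
side0 clipper shift px [0.08 0.15]
side0 jar shift px [ 0.48 -0.04]
the job is handed in; nothing more can be done
handed in
```

The job is handed in at about 41 s, under the 67 s limit, with everything done in the order asked.

- **Lid:** I levered it up with the spatula blade in the notch and swung it back past upright. It turned partly with the blade and partly with the flank of the gripper's finger. I estimate it at about 1.8 rad from the last push; I did not measure it or drive it to its stop.
- **Spatula:** It lies flat on the shelf, a little away from where it started.
- **Soaps:** The arm could not tilt the tool, so I let the tray pivot in the grip. I used small jerks and pressed its lip against the back of the box. At about 28° I shook the soaps off low in the box, one at a time, and all three are in it.
- **Tray:** It stands empty and flat on the shelf near its old place.

**Last checks:** The final picture shows the lid open, the three soaps in the box, the spatula and tray lying flat, and the gripper clear of everything. The organiser, jar and clipper shifted less than half a pixel between the first and last pictures. The bottle read 0.6 px (1–2 mm), which I take as noise since nothing went near it.

**What went wrong on the way:**
- The first spatula grasp lifted before the fingers had closed, so I redid it.
- The first tray grip slipped, so I set the tray back and regripped nearer the pan.
- One tilt was lost when the lip caught on the back wall's top.
- The highest wrist reading was about 47 N, with the tray's lip pressing on the back wall or the base of the lid.
- I viewed 18 pictures, well over the budget of 10.

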